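# Set up the chocolate template bench

## Task

Get the chocolate template bench ready for a run: first lift the rod guard off the feed deck and hang it by its top bar in both hooks of the red hook rack, then slide every template on the table forward along the lane of its own colour, hole end first and under the lip, until its hole is over the lane's pin and it drops flat into the pocket. Last, lower the clamp bar over the two brass posts until it lies flush on the bench, and do not knock over the jar, the bottle or the cup.

Things in the scene. Friction and masses are not known exactly. Their poses are not given: they have to be found in the camera images.
- guard: Bright steel rod guard standing on the bench's feed deck, 0.4 kg: round top bar 14 mm thick, 230 mm along its y, to be gripped at its middle from above; legs at y = -95 and +95 mm on feet (70 mm along x, 12 along y, 8 high); three thin rods at y = -34, 0, 34 mm hang from the bar down to 25 mm up, else open below. Origin: centre of its underside; z up; the same either way round.
- guard_bar (a point): Middle of the guard's top bar, on its axis, 112 mm above the guard's underside.
- hook_rack: Fixed stand, two red upturned hooks at y = -65 and +65 mm, each a V trough of 8 mm bar open to the top (48 mm between the tips, 14 mm bar lies in the bottom along the rack's y). Origin on the table plumb below the middle between the troughs. Foot plate and uprights on the +x side (uprights at x = 45 mm); nothing higher than 180 mm.
- hook_seat (a point): Where the middle of the guard's top bar is when it lies home in both hooks: 161 mm above the table.
- bench: Fixed template bench: three lanes side by side (pitch 84 mm along y) between aluminium cheeks with tops 26 mm above the table; on each cheek a brass post 10 mm thick, 22 mm high, at x = 20, y = -138 and +138 mm. Origin on the table in the middle lane, at the step between feed deck and pocket; +x runs along the lanes from the feed deck to the lips.
- lane_blue: Lane with blue marks on lip and deck front. Origin on the table, on its centre line at the step; x as the bench. x -110 to 0 mm: flat feed deck 28 mm high. x 0 to 122: pocket, floor 20 mm high; from x = 35 side guides 76 mm apart, tops 34. From x = 98 a lip, underside 39, top 44: templates must slide in beneath it. A template home has its origin at x = 60.5, z = 20. Lane order varies.
- lane_blue_pin (a point): Top of the fixed brass pin of the blue lane, 8 mm thick with a tapered tip, at lane x = 84 mm; its top is 27.5 mm above the table, 7.5 mm above the pocket floor and 0.5 mm below the feed deck.
- lane_orange: Lane with orange marks on lip and deck front. Origin on the table, on its centre line at the step; x as the bench. x -110 to 0 mm: flat feed deck 28 mm high. x 0 to 122: pocket, floor 20 mm high; from x = 35 side guides 76 mm apart, tops 34. From x = 98 a lip, underside 39, top 44: templates must slide in beneath it. A template home has its origin at x = 60.5, z = 20. Lane order varies.
- lane_orange_pin (a point): Top of the fixed brass pin of the orange lane, 8 mm thick with a tapered tip, at lane x = 84 mm; its top is 27.5 mm above the table, 7.5 mm above the pocket floor and 0.5 mm below the feed deck.
- lane_green: Lane with green marks on lip and deck front. Origin on the table, on its centre line at the step; x as the bench. x -110 to 0 mm: flat feed deck 28 mm high. x 0 to 122: pocket, floor 20 mm high; from x = 35 side guides 76 mm apart, tops 34. From x = 98 a lip, underside 39, top 44: templates must slide in beneath it. A template home has its origin at x = 60.5, z = 20. Lane order varies.
- lane_green_pin (a point): Top of the fixed brass pin of the green lane, 8 mm thick with a tapered tip, at lane x = 84 mm; its top is 27.5 mm above the table, 7.5 mm above the pocket floor and 0.5 mm below the feed deck.
- template_blue: Loose white plate with blue grip, 110 mm (x) by 68 (y), 5 thick, 0.12 kg, on the table (may be absent). Origin: centre of its underside. Grip: upright fin 10 mm thick (y), 24 long (x), centred at x = -5, from 5 to 45 mm above the underside. Round 12 mm hole at x = 23.5: this end goes forward under the lip. Two grey squares at the other end are only marks.
- template_blue_hole (a point): Centre of the blue template's hole, at the underside.
- template_orange: Loose white plate with orange grip, 110 mm (x) by 68 (y), 5 thick, 0.12 kg, on the table (may be absent). Origin: centre of its underside. Grip: upright fin 10 mm thick (y), 24 long (x), centred at x = -5, from 5 to 45 mm above the underside. Round 12 mm hole at x = 23.5: this end goes forward under the lip. Two grey squares at the other end are only marks.
- template_orange_hole (a point): Centre of the orange template's hole, at the underside.
- template_green: Loose white plate with green grip, 110 mm (x) by 68 (y), 5 thick, 0.12 kg, on the table (may be absent). Origin: centre of its underside. Grip: upright fin 10 mm thick (y), 24 long (x), centred at x = -5, from 5 to 45 mm above the underside. Round 12 mm hole at x = 23.5: this end goes forward under the lip. Two grey squares at the other end are only marks.
- template_green_hole (a point): Centre of the green template's hole, at the underside.
- clamp_bar: Loose dark steel bar, 304 mm (y) by 24 (x), 8 thick, 0.3 kg, on the table. 13 mm holes at y = -138 and +138. Yellow upright grip fin in the middle, 10 mm thick (y), 24 (x), from 8 to 53 mm above the underside. Origin: centre of its underside; same either way round. Home, it lies on both cheeks, a post in each hole: origin at bench x = 20, y = 0, z = 26 mm, 1 mm above seated templates.
- nib_jar: Amber glass jar with white cap, 70 mm wide, 80 mm high; bystander. Origin: centre of underside.
- squeeze_bottle: White squeeze bottle with red cap, 56 mm wide, 150 mm high; bystander. Origin: centre of underside.
- measure_cup: Clear measuring cup, 70 mm wide, 70 mm high; bystander. Origin: centre of underside.

How it is judged:
On the way, in this order (a step that is already met when the one before it is completed fails the run):
1. the guard hangs in both hooks, let go (x of guard_bar in the frame of hook_rack between -0.006 and 0.006 m and y of guard_bar in the frame of hook_rack between -0.025 and 0.025 m and z of guard_bar in the frame of hook_rack between 0.156 and 0.167 m and angle between the y axis of guard and the y axis of hook_rack, either way round below 0.06 rad and angle between guard's own y axis and vertical between 1.53 and 1.62 rad and contact force between the fingers and guard below 0.05 N), for 0.2 s.
2. every template lies flat in its lane on its pin (horizontal distance between template_blue_hole and lane_blue_pin below 0.004 m and z of template_blue in the frame of lane_blue between 0.017 and 0.0225 m and x of template_blue in the frame of lane_blue between 0.052 and 0.069 m and angle between each of template_blue, template_orange, template_green's own z axis and vertical below 0.04 rad and angle between the x axis of template_blue and the x axis of lane_blue, either way round below 0.12 rad and horizontal distance between template_orange_hole and lane_orange_pin below 0.004 m and z of template_orange in the frame of lane_orange between 0.017 and 0.0225 m and x of template_orange in the frame of lane_orange between 0.052 and 0.069 m and angle between the x axis of template_orange and the x axis of lane_orange, either way round below 0.12 rad and horizontal distance between template_green_hole and lane_green_pin below 0.004 m and z of template_green in the frame of lane_green between 0.017 and 0.0225 m and x of template_green in the frame of lane_green between 0.052 and 0.069 m and angle between the x axis of template_green and the x axis of lane_green, either way round below 0.12 rad), for 0.2 s.
3. the clamp bar lies flush over both posts (x of clamp_bar in the frame of bench between 0.0155 and 0.0245 m and y of clamp_bar in the frame of bench between -0.0045 and 0.0045 m and z of clamp_bar in the frame of bench between 0.0235 and 0.0285 m and angle between clamp_bar's own z axis and vertical below 0.03 rad and angle between the y axis of clamp_bar and the y axis of bench, either way round below 0.06 rad), for 0.2 s.
At the end, for the whole second after the job is handed in: Guard hangs released, bar home in both hooks (6 mm, 0.06 rad, 25 mm of centred); each template present flat in the pocket of its own lane, hole within 4 mm of the pin; clamp bar flush on both cheeks over both posts (height 2.5 mm, 0.03 rad); all at rest (all of step 1 and all of step 2 and all of step 3 and linear speed of each of clamp_bar, guard, template_blue, template_orange, template_green below 0.02 m/s); the robot touches nothing.
It fails at once if the nib jar is knocked over (angle between nib_jar's own z axis and vertical above 0.6 rad).
It fails at once if the squeeze bottle is knocked over (angle between squeeze_bottle's own z axis and vertical above 0.6 rad).
It fails at once if the measure cup is knocked over (angle between measure_cup's own z axis and vertical above 0.6 rad).
Of template_blue, template_orange, template_green only 2 to 3 are there at a start; the rules pass over those that are not, and their reading is None.
At some moment in a run one of template_blue, template_orange, template_green, clamp_bar may be knocked a few centimetres aside while the robot is not near it.
It also fails if it takes over 208 s, if anything falls off the work surface, if the arm or the gripper's body presses on something with over 40 N, if the wrist force passes 120 N, or if a joint passes its speed limit or range.

## Robot

A 6-joint arm with a two-finger parallel gripper is mounted at the origin on the work surface. World frame = base frame: x ahead of the robot, y to its left, z up, the work surface at z = 0. Lengths are in m, angles in rad, forces in N, time in s.
With the tool pointing down it reaches from about 0.425 to 0.95 m from the base axis. Payload 3.5 kg.
Tool frame: the origin (TCP) lies at the very end of the fingers, on their centre line; the grasp point (between the pads) lies 19 mm behind it; z points along the fingers, y is the direction in which the jaws open and shut (so a half turn about z gives the same grasp; the last joint's range is limited). The gripper opens to 85 mm and grips with 20 to 120 N. Pads are 22 mm wide; open, the fingers measure 114 mm over their backs; the gripper's body (76 mm by 85 mm) begins 54 mm behind the grasp point. The pads swing forward as they close: fully open they stand 13 mm farther back than shut.
Start: joints at [-1.29, 0.286, 1.577, -0, 1.279, -0.15], TCP at [0.282, -0.613, 0.231] pointing down, gripper open.
Joint ranges: [-2.77, 2.77], [-0.9, 2.22], [0.21, 2.48], [-1.53, 4.67], [0.24, 2.81], [-2.84, 2.84]. Speed limits (rad/s): [2.79, 2.79, 3.14, 3.14, 3.14, 3.14].

## Interface

Orientations are given as a unit quaternion [x, y, z, w].
In Python, from plant import get_state, read_camera, get_calibration, ticket, search_frame, cut_out, pinpoint gives the robot as it stands.
- The arm moves only by the tool move_arm, never from a script. Its argument "plan" is a list that holds one entry, the list of rows, each a list of 7 numbers: the turn, a rotation vector about the tool's x, y, z in degrees, then the shift along the tool's x, y, z in m, then the finger opening in m, from 0 to 0.0854. In form: [[[ax, ay, az, x, y, z, hand], ...]]. A call has exactly 5 rows; each row is the pose to reach, as a shift and turn from the pose measured when the call began, along the tool's axes at that moment; what a row does not reach only later rows make up. A row lasts 1/8 s, in which the tool goes at most 62.5 mm and 10.7 degrees, less where a joint would pass 70% of its speed; a pose out of reach is approached as far as the arm can. A call with a gripper value outside its range is refused whole. The fingers move at their own pace and stop on an object; "force" is the grip in N (left out, the last holds). Time passes only in rows, so rows that repeat a pose let the fingers close, or fill a call up. It gives the time, the measured TCP pose, the force and the opening at its end, in the units of the state.
- get_state(): the state, without advancing time (a new reading comes with each control period).
- read_camera(name): name is "side" or "top"; returns the picture (384x512x3 uint8, red, green, blue); there is no depth.
- get_calibration(name): a dict with "mtx" (3x3 intrinsics, pixels), "extrinsics" (4x4, takes a point from camera to world coordinates). Camera axes: x right, y up, looking along -z (the intrinsics and any distortion apply to the point x, -y, -z); pixel columns grow to the right and rows downward; lengths in m; the calibration is good to about 2 mm. A picture is of the moment at which its call begins. get_calibration takes no time and is no camera call.
- ticket.sign_off(): hands the job in, once; it reports no verdict.
Trained networks look in the newest picture that a camera, given by its name, has taken for a name from the list of things; names that differ only in an ending like _2 or _b are one class to them, and where a whole thing is asked for, a point or a joint stands for the part that bears it (a point fixed in the world has none). Each returns a list of dicts, best first, with "p" (0 to 1); they miss things now and then, are a little off and sometimes report something else, mostly with a low value. They report only what shows in the picture. A call takes as long as a camera call.
- search_frame(camera, query): "centre" ([column, row] in pixels, amid what is visible of it).
- cut_out(camera, query): "pixels" (384x512 bool, what is visible of it) and "centre" ([column, row] in pixels, amid what is visible of it).
- pinpoint(camera, query): "centre" ([column, row] in pixels: a listed point, or the origin of a listed thing).
The state is a dict: "time": time; "qpos": joint angles; "dq": joint speeds; "joint_efforts": joint torques, N m; "eef_pos": TCP position; "tcp_rot": TCP orientation; "contact_force": force on the tool from outside, world axes, zero at the start; "wrist_torque": the same for the moment, N m; "opening": opening from 0.0 (shut) to 1.0 (fully open).
Only numpy, scipy, OpenCV 4.12 (cv2) and the standard library are available. Lean on these libraries where they do the work, as an engineer would, in place of code of your own. Each camera call takes 0.05 s, during which the arm holds its last target.

## Working session

There is one attempt and no reset: what is moved stays moved. The work goes in short steps, Python scripts to look and compute and a tool call to move; the robot and the scene stay as the last step left them, time stands still between calls to the robot, and variables do not carry over. Pictures are saved under pics/ and viewed, and the job is handed in when it is done.

Besides the shell and the picture viewer there is one more tool, called after "Request:" in YAML: its name, and indented under it one key for each argument. move_arm: Moves the arm, as the interface text tells. Its arguments: {"type":"object","properties":{"plan":{"type":"array","items":{"type":"array","items":{"type":"array","items":{"type":"number"}}}},"force":{"type":"number"}},"required":["plan"]}

```bash
ls; mkdir -p pics; python3 - <<'E'
from plant import *
import cv2,numpy as np
print(get_state())
for n in ("side","top"):
    im=read_camera(n); cv2.imwrite(f"pics/{n}0.png",cv2.cvtColor(im,cv2.COLOR_RGB2BGR))
    c=get_calibration(n); print(n,{k:np.round(v,4).tolist() if not isinstance(v,str) else v for k,v in c.items()})
E
```

```text
pics
{'time': 0.0, 'qpos': array([-1.29001382e+00,  2.87194382e-01,  1.57820031e+00, -1.93738740e-06,
        1.27856743e+00, -1.49991262e-01]), 'dq': array([-0.00119269, -0.00087776,  0.00030323,  0.00143381, -0.00080106,
       -0.00037103]), 'joint_efforts': array([ 2.32362181e-04, -4.05980945e+01, -2.92626125e+01, -1.11345289e-04,
        5.77364874e-03, -3.69952645e-06]), 'eef_pos': array([ 0.28170951, -0.61267868,  0.2299154 ]), 'tcp_rot': array([ 9.76893035e-01,  2.13725512e-01, -7.83467501e-05, -1.18214456e-03]), 'contact_force': array([-0.54676369, -0.09955153, -0.29923644]), 'wrist_torque': array([-0.03339134,  0.02514702, -0.01836639]), 'opening': 1.0034496308678016}
side {'mtx': [[423.4658, 0.0, 255.1946], [0.0, 423.4658, 191.9948], [0.0, 0.0, 1.0]], 'extrinsics': [[-0.7975, 0.4639, -0.3858, 0.0717], [-0.6033, -0.6047, 0.52, 0.6131], [0.0079, 0.6475, 0.7621, 1.0623], [0.0, 0.0, 0.0, 1.0]]}
top {'mtx': [[466.782, 0.0, 256.3824], [0.0, 466.782, 193.0831], [0.0, 0.0, 1.0]], 'extrinsics': [[0.0205, 0.9979, -0.0618, 0.4709], [-0.9998, 0.0205, -0.0019, -0.001], [-0.0006, 0.0618, 0.9981, 1.3794], [0.0, 0.0, 0.0, 1.0]]}
```

View pics/side0.png

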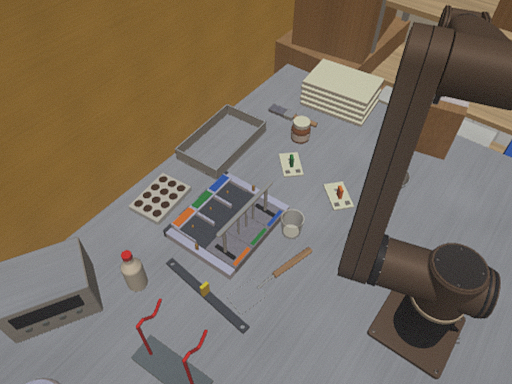

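View pics/top0.png

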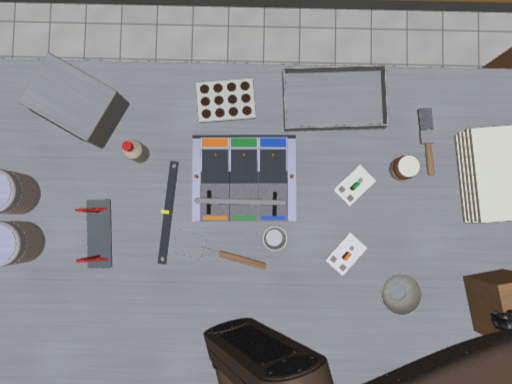

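```bash
cat > h.py <<'E'
from plant import *
import numpy as np,cv2
from scipy.spatial.transform import Rotation as R
CAL={n:get_calibration(n) for n in("side","top")}
def ray(cam,px):
    c=CAL[cam];K=np.array(c["mtx"]);T=np.array(c["extrinsics"])
    d=np.linalg.inv(K)@np.array([px[0],px[1],1.]);d=np.array([d[0],-d[1],-d[2]])
    return T[:3,3],T[:3,:3]@d
def at(cam,px,z):
    o,d=ray(cam,px);s=(z-o[2])/d[2];return (o+s*d)
def proj(cam,P):
    c=CAL[cam];K=np.array(c["mtx"]);T=np.array(c["extrinsics"])
    p=T[:3,:3].T@(np.array(P)-T[:3,3]);p=np.array([p[0],-p[1],-p[2]]);q=K@p;return q[:2]/q[2]
def tri(p1,p2):
    A=[];b=[];
    M=np.zeros((3,3));v=np.zeros(3)
    for cam,px in(("side",p1),("top",p2)):
        o,d=ray(cam,px);d=d/np.linalg.norm(d);Q=np.eye(3)-np.outer(d,d);M+=Q;v+=Q@o
    return np.linalg.solve(M,v)
def snap(n,name,crop=None,s=1):
    im=read_camera(n);bgr=cv2.cvtColor(im,cv2.COLOR_RGB2BGR)
    if crop: x0,y0,x1,y1=crop;bgr=bgr[y0:y1,x0:x1]
    if s!=1:bgr=cv2.resize(bgr,None,fx=s,fy=s,interpolation=cv2.INTER_CUBIC)
    cv2.imwrite(f"pics/{name}.png",bgr);return im
Z=dict(guard_bar=.14,hook_seat=.161,lane_green_pin=.0275,lane_orange_pin=.0275,lane_blue_pin=.0275,lane_green=0,lane_orange=0,lane_blue=0,bench=0,template_green=0,template_orange=0,template_green_hole=0,template_orange_hole=0,clamp_bar=0,guard=.028,hook_rack=0,template_blue=0,template_blue_hole=0)
def rep(names,cams=("side","top")):
    for q in names:
        ps={}
        for cam in cams:
            r=pinpoint(cam,q)
            if r:
                ps[cam]=r[0]["centre"];print(q,cam,round(r[0]["p"],2),np.round(r[0]["centre"],1),np.round(at(cam,r[0]["centre"],Z[q]),4), [round(k["p"],2) for k in r[1:3]])
            else: print(q,cam,None)
        if len(ps)==2: print("   tri",np.round(tri(ps["side"],ps["top"]),4))
E
python3 - <<'E'
from h import *
read_camera("side");read_camera("top")
rep(["guard_bar","guard","hook_seat","hook_rack","bench","lane_green_pin","lane_orange_pin","lane_blue_pin","template_blue","template_green","template_green_hole","template_orange","template_orange_hole","clamp_bar"])
snap("top","t_zoom",(60,120,320,280),3)
snap("side","s_zoom",(120,150,370,384),3)
E
```

```text
guard_bar side 0.96 [247.6 206.9] [0.5226 0.0399 0.14  ] [0.47]
guard_bar top 0.63 [240.4 203.5] [0.519  0.0432 0.14  ] []
   tri [0.5192 0.0433 0.146 ]
guard side 0.85 [245.4 229.8] [0.5294 0.043  0.028 ] [0.43, 0.35]
guard top 0.93 [242.6 201.1] [0.5304 0.041  0.028 ] [0.27]
   tri [0.5306 0.0412 0.0249]
hook_seat side 0.36 [291.4 161.8] [ 0.5137 -0.1615  0.161 ] []
hook_seat top 0.73 [114.5 235.7] [0.4277 0.368  0.161 ] [0.56]
   tri [0.3792 0.2135 0.5704]
hook_rack side 0.66 [187.4 354.6] [0.4238 0.4124 0.    ] []
hook_rack top 0.73 [116.9 232.1] [0.4327 0.4101 0.    ] []
   tri [ 0.4301  0.4118 -0.0117]
bench side 0.58 [227.1 193. ] [ 0.6801 -0.0521  0.    ] []
bench top None
lane_green_pin side 0.61 [209.  204.2] [0.68   0.0349 0.0275] [0.59, 0.36]
lane_green_pin top 0.95 [248.5 154. ] [0.6683 0.0269 0.0275] []
   tri [0.6739 0.0311 0.0275]
lane_orange_pin side 0.97 [191.5 224.4] [0.6704 0.1255 0.0275] []
lane_orange_pin top 0.82 [213.3 149.7] [0.6788 0.1299 0.0275] [0.36]
   tri [0.6753 0.1272 0.0262]
lane_blue_pin side 0.6 [227.  192.3] [ 0.6665 -0.037   0.0275] [0.46]
lane_b
[... 232 characters left out ...]
[354.6 187.5] [ 0.5788 -0.289   0.    ] []
   tri [ 0.5882 -0.2796  0.011 ]
template_green_hole side 0.67 [287.5 160.8] [ 0.6063 -0.2956  0.    ] [0.43]
template_green_hole top 0.95 [359.  181.6] [ 0.5966 -0.3019  0.    ] []
   tri [ 6.014e-01 -2.986e-01  4.000e-04]
template_orange side 0.63 [339.7 197. ] [ 0.3776 -0.2626  0.    ] []
template_orange top 0.93 [346.8 251.7] [ 0.3892 -0.2675  0.    ] [0.26]
   tri [ 0.385  -0.2722 -0.0144]
template_orange_hole side None
template_orange_hole top 0.68 [345.9 250.3] [ 0.3932 -0.2648  0.    ] [0.17]
clamp_bar side 0.87 [206.7 297. ] [0.4883 0.2669 0.    ] []
clamp_bar top 0.62 [168.5 211.7] [0.4958 0.26   0.    ] []
   tri [ 0.4953  0.2624 -0.0157]
```

View pics/t_zoom.png

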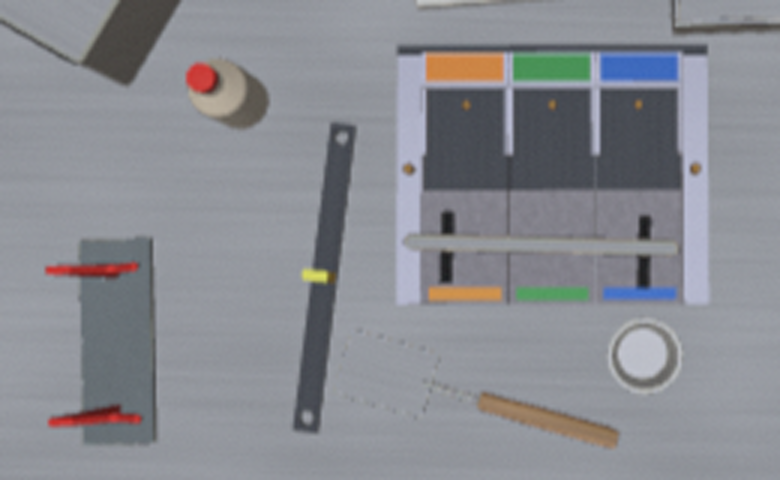

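View pics/s_zoom.png

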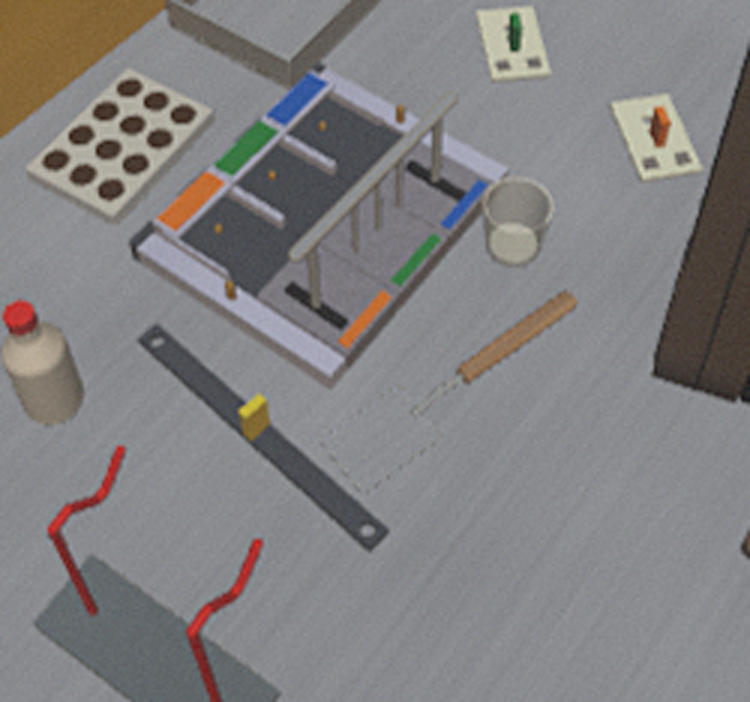

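```bash
python3 - <<'E'
from h import *
im=read_camera("top");ims=read_camera("side")
from scipy import ndimage as nd
hsv=cv2.cvtColor(im,cv2.COLOR_RGB2HSV)
def blobs(mask,minn=3):
    l,n=nd.label(mask,np.ones((3,3)));
    for i in range(1,n+1):
        ys,xs=np.where(l==i)
        if len(xs)>=minn: yield len(xs),xs.mean(),ys.mean(),xs.min(),xs.max(),ys.min(),ys.max()
print("brass top")
H,S,V=[hsv[...,i].astype(int) for i in range(3)]
m=(H>5)&(H<25)&(S>110);m[:145]=0;m[185:]=0;m[:,:190]=0;m[:,300:]=0
for b in blobs(m):print(np.round(b,1),np.round(at("top",b[1:3],.03),4),np.round(at("top",b[1:3],.042),4))
print("red top")
m=((H<8)|(H>172))&(S>140);m[:,:60]=0;m[:195]=0;m[:,120:]=0
for b in blobs(m,8):print(np.round(b,1))
print("yellow")
m=(H>24)&(H<35)&(S>100);m[:,:150]=0;m[:,180:]=0
for b in blobs(m,5):print(np.round(b,1),at("top",b[1:3],.045))
for cam in("top","side"):
  for q in("template_green","template_orange","clamp_bar","guard","hook_rack","nib_jar","squeeze_bottle","measure_cup"):
    r=cut_out(cam,q)
    if not r: print(cam,q,None);continue
    mk=r[0]["pixels"].astype(np.uint8)
    cs,_=cv2.findContours(mk,cv2.RETR_EXTERNAL,cv2.CHAIN_APPROX_NONE);c=max(cs,key=cv2.contourArea)
    rc=cv2.minAreaRect(c);z=.005
    box=cv2.boxPoints(rc);w=np.array([at(cam,p,z)[:2] for p in box])
    print(cam,q,round(r[0]["p"],2),mk.sum(),"centre",np.round(w.mean(0),4),"sides",np.round([np.linalg.norm(w[1]-w[0]),np.linalg.norm(w[2]-w[1])],3),"dirs",np.round(np.degrees([np.arctan2(*(w[1]-w[0])[::-1]),np.arctan2(*(w[2]-w[1])[::-1])]),1))
cv2.imwrite("pics/tz.png",cv2.resize(cv2.cvtColor(im[155:285,320:420],cv2.COLOR_RGB2BGR),None,fx=5.8,fy=4.5*1.29,interpolation=cv2.INTER_CUBIC)[:600]) 
cv2.imwrite("pics/tc.png",cv2.resize(cv2.cvtColor(im[150:275,65:190],cv2.COLOR_RGB2BGR),None,fx=4.8,fy=4.8,interpolation=cv2.INTER_CUBIC))
E
```

```text
brass top
[ 50.  214.5 145.5 202.  227.  145.  146. ] [0.6909 0.1265 0.03  ] [0.6889 0.1253 0.042 ]
[  4.  243.5 154.5 243.  244.  154.  155. ] [0.6661 0.0414 0.03  ] [0.6644 0.041  0.042 ]
[  4.  272.5 154.5 272.  273.  154.  155. ] [ 0.6679 -0.043   0.03  ] [ 0.6661 -0.0427  0.042 ]
[  3.  291.3 175.7 291.  292.  175.  176. ] [ 0.6071 -0.0988  0.03  ] [ 0.6059 -0.098   0.042 ]
red top
[ 74.   90.9 209.6  76.  105.  208.  211. ]
[ 95.   91.5 258.9  76.  106.  256.  261. ]
yellow
[ 31.  165.  211.4 161.  169.  210.  213. ] [0.4958045 0.2614553 0.045    ]
top template_green 0.59 843 centre [ 0.5844 -0.2876] sides [0.11  0.067] dirs [ -44.  -134.4]
top template_orange 0.75 961 centre [ 0.3821 -0.2635] sides [0.114 0.074] dirs [ -44.3 -134.1]
top clamp_bar 0.76 930 centre [0.4932 0.2644] sides [0.307 0.035] dirs [ -5.6 -96.4]
top guard 0.72 668 centre [0.5259 0.0494] sides [0.065 0.266] dirs [ -0.1 -90.5]
top hook_rack 0.29 893 centre [ 0.3825 -0.263 ] sides [0.113 0.071] dirs [ -42.2 -131.9]
top nib_jar 0.7 2153 centre [ 0.5978 -0.0452] sides [0.086 0.246] dirs [ -88.8 -179.1]
top sque
[... 197 characters left out ...]
6 429 centre [ 0.5847 -0.2889] sides [0.074 0.115] dirs [-129.9  129.5]
side template_orange 0.76 569 centre [ 0.385  -0.2647] sides [0.075 0.129] dirs [-113.2  138.5]
side clamp_bar 0.88 1028 centre [0.4985 0.2543] sides [0.044 0.312] dirs [-86.2 173.7]
side guard 0.63 893 centre [ 0.5575 -0.0178] sides [0.312 0.113] dirs [-88.  165.1]
side hook_rack 0.88 2316 centre [0.4571 0.4206] sides [0.167 0.259] dirs [ -77.9 -176.1]
side nib_jar 0.67 458 centre [ 0.6621 -0.4638] sides [0.074 0.153] dirs [-142.3  122.3]
side squeeze_bottle 0.79 743 centre [0.7102 0.3314] sides [0.061 0.147] dirs [-108.9  158.5]
side measure_cup 0.77 585 centre [ 0.4409 -0.077 ] sides [0.076 0.111] dirs [-142.5  122.8]
```

View pics/tz.png

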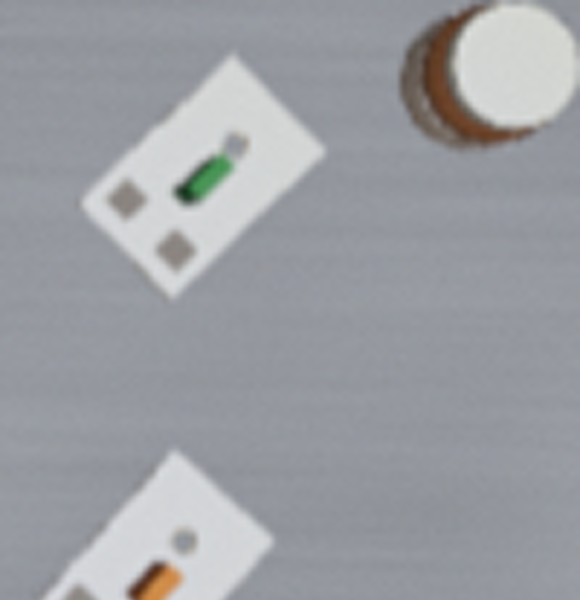

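View pics/tc.png

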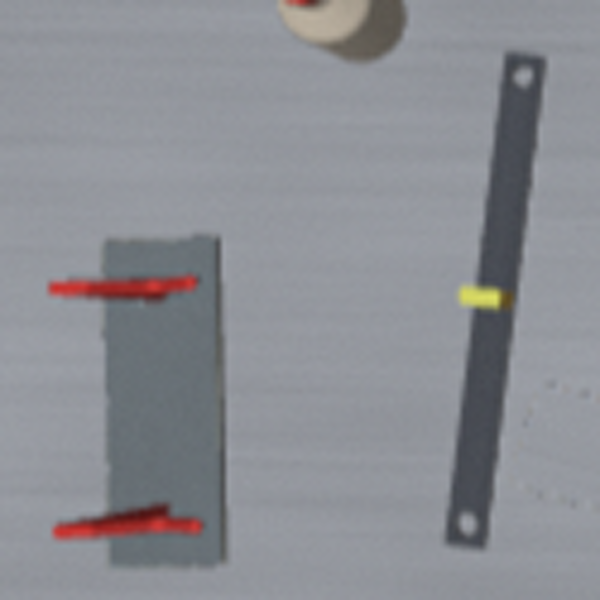

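```bash
python3 - <<'E'
from h import *
o=np.array([.43,.41]);
for nm,P in dict(A=[.43+.065,.386,.18],B=[.43-.065,.386,.18],A2=[.495,.434,.18],seat=[.43,.41,.161],upA=[.495,.455,.18],upA0=[.495,.455,.0]).items():
    print(nm,[np.round(proj(c,P),1) for c in("side","top")])
print(tri((160,300),(105,209)),tri((206,331),(105.5,260)), tri((138.5,326.5),(76,210)),tri((184.5,360),(76,261)))
im=read_camera("side");cv2.imwrite("pics/sr.png",cv2.resize(cv2.cvtColor(im[290:384,125:235],cv2.COLOR_RGB2BGR),None,fx=6,fy=6,interpolation=cv2.INTER_CUBIC))
E
```

```text
A [array([163.1, 297.5]), array([106.3, 209.5])]
B [array([206.5, 331.6]), array([104.2, 260.4])]
A2 [array([147.4, 313.5]), array([ 87.6, 209.1])]
seat [array([177.7, 326. ]), array([ 98.4, 234.5])]
upA [array([140.2, 320.8]), array([ 79.5, 208.9])]
upA0 [array([154.6, 350.9]), array([102.5, 210.6])]
[0.49746154 0.39225245 0.17427526] [0.36675289 0.38437757 0.17717457] [0.49170609 0.46546029 0.17445953] [0.36177501 0.45803134 0.17937184]
```

View pics/sr.png

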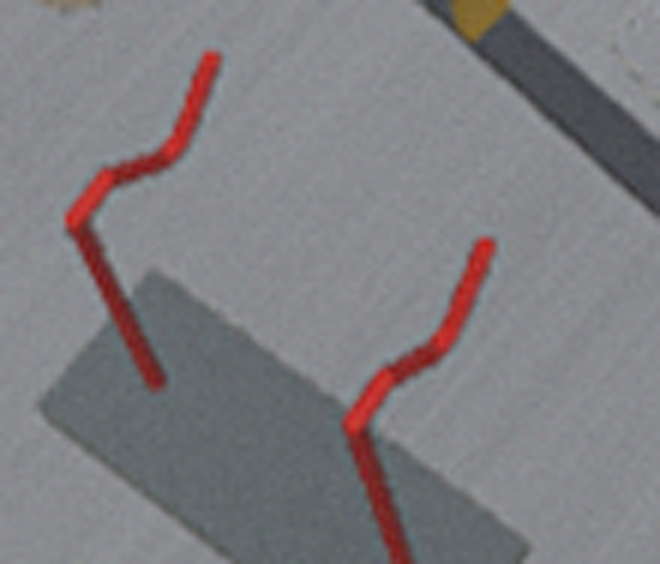

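```bash
python3 - <<'E'
from h import *
from scipy.optimize import least_squares
S=[(137.5,326.7,45,-65),(143.3,319.7,24,-65),(154.2,315.8,0,-65),(160.5,299.2,-24,-65),(183.8,361.3,45,65),(189.2,353,24,65),(198.3,347.8,0,65),(206.2,330.3,-24,65)]
T=[(105,209,-24,-65),(76,210,45,-65),(105.5,260,-24,65),(76.5,261,45,65)]
def W(p,x,y,z):
    c,s=np.cos(p[2]),np.sin(p[2]);x/=1e3;y/=1e3
    return [p[0]+c*x-s*y,p[1]+s*x+c*y,z]
def f(p):
    h={45:p[3],24:p[3],-24:p[3],0:p[4]}
    r=[]
    for cam,L in(("side",S),("top",T)):
        for u,v,x,y in L:r+=list(proj(cam,W(p,x,y,h[x]))-[u-.4,v-.4])
    return np.array(r)
s=least_squares(f,[.43,.41,np.pi/2,.175,.15]);print(s.x,np.degrees(s.x[2]),np.abs(s.fun).max(),np.round(s.fun,1))
# guard bar ends top zoom
for p in((403,241),(678,248)):
    q=((p[0]+.5)/3-.5+60,(p[1]+.5)/3-.5+120);print(at("top",q,.14))
for p in((297,251),(455,101)):
    q=((p[0]+.5)/3-.5+120,(p[1]+.5)/3-.5+150);print("s",at("side",q,.14))
# bench posts etc
for p in((409,169),(695.5,169)):
    q=((p[0]+.5)/3-.5+60,(p[1]+.5)/3-.5+120);print("post",at("top",q,.044))
for p in((466,104.5),(552,104.5),(638,104)):
    q=((p[0]+.5)/3-.5+60,(p[1]+.5)/3-.5+120);print("pin",at("top",q,.0265))
for p in((218,228),(272,175),(322,126)):
    q=((p[0]+.5)/3-.5+120,(p[1]+.5)/3-.5+150);print("spin",at("side",q,.025))
for p in((400,106),(231,282)):
    q=((p[0]+.5)/3-.5+120,(p[1]+.5)/3-.5+150);print("spost top",at("side",q,.048))
# clamp holes in tc (scale 4.8 off 65,150)
for p in((523,76),(468,523)):
    q=((p[0]+.5)/4.8-.5+65,(p[1]+.5)/4.8-.5+150);print("chole",at("top",q,.008), at("top",q,.0))
for p in((157,342),(368,530)):
    q=((p[0]+.5)/3-.5+120,(p[1]+.5)/3-.5+150);print("s chole",at("side",q,.006))
E
```

```text
[0.43175526 0.41674634 1.62795665 0.17570253 0.14492557] 93.27504515824242 2.6993898057937145 [ 0.3 -0.7  1.2 -1.4  0.3 -0.2 -1.   2.2  0.3 -1.1  1.4 -1.3  1.  -0.2
 -1.2  2.7 -1.8 -0.3  0.4 -0.3 -1.5 -0.6  0.6 -0.6]
[0.52576406 0.16676337 0.14      ]
[ 0.52455398 -0.07693766  0.14      ]
s [0.52878674 0.15648978 0.14      ]
s [ 0.52135284 -0.07116796  0.14      ]
post [0.59912867 0.17599793 0.044     ]
post [ 0.60474443 -0.09831325  0.044     ]
pin [0.66494264 0.1246603  0.0265    ]
pin [0.66665298 0.04099769 0.0265    ]
pin [ 0.66885302 -0.04264948  0.0265    ]
spin [0.66669949 0.1263014  0.025     ]
spin [0.66820478 0.04237585 0.025     ]
spin [ 0.66962847 -0.04062365  0.025     ]
spost top [ 0.60844497 -0.0980633   0.048     ]
spost top [0.60097261 0.17612555 0.048     ]
chole [0.63255747 0.24795257 0.008     ] [0.63350051 0.24940473 0.        ]
chole [0.35866979 0.27278555 0.008     ] [0.35801513 0.27438258 0.        ]
s chole [0.63298534 0.25126356 0.006     ]
s chole [0.35866784 0.27489507 0.006     ]
```

```bash
cat >> h.py <<'E'
def go(pos,jaw,ncalls=1,show=True):
    """pos: TCP target; jaw: world angle deg of tool y axis (mod 180)."""
    st=get_state();p=st["eef_pos"];Rc=R.from_quat(st["tcp_rot"])
    y=Rc.as_matrix()[:,1];cur=np.degrees(np.arctan2(y[1],y[0]))
    # q6 prediction:  jaw angle = q1 - s*q6 + c
    q=np.degrees(st["qpos"]);phi=np.degrees(np.arctan2(pos[1],pos[0]));phic=np.degrees(np.arctan2(p[1],p[0]))
    best=None
    for k in(-2,-1,0,1,2):
        d=(jaw+180*k)-cur
        q6=q[5]-(d-(phi-phic))
        if abs(q6)<155 and (best is None or abs(d)<abs(best[0])): best=(d,q6)
    d,q6=best;a=np.radians(cur+d);yy=np.array([np.cos(a),np.sin(a),0]);zz=np.array([0,0,-1.]);xx=np.cross(yy,zz)
    Rt=R.from_matrix(np.c_[xx,yy,zz])
    rv=np.degrees((Rc.inv()*Rt).as_rotvec());sh=Rc.inv().apply(np.array(pos)-p)
    print("t",round(st["time"],2),"pos",np.round(p,4),"jaw",round(cur,1),"F",np.round(st["contact_force"],1),"open",round(st["opening"],3),"q6pred",round(q6))
    print("TURN",np.round(rv,1).tolist(),"SHIFT",np.round(sh,4).tolist(),"rows need",np.ceil(max(np.linalg.norm(sh)/.0625,np.linalg.norm(rv)/10.7)))
    return rv,sh
E
cat > fit.py <<'E'
E
python3 - <<'E'
from h import *
from scipy.optimize import least_squares
S=[(137.5,326.7,45,-65),(143.3,319.7,24,-65),(154.2,315.8,0,-65),(160.5,299.2,-24,-65),(183.8,361.3,45,65),(189.2,353,24,65),(198.3,347.8,0,65),(206.2,330.3,-24,65)]
T=[(105,209,-24,-65),(76,210,45,-65),(105.5,260,-24,65),(76.5,261,45,65)]
def W(p,x,y,z):
    c,s=np.cos(p[2]),np.sin(p[2]);x/=1e3;y/=1e3
    return [p[0]+c*x-s*y,p[1]+s*x+c*y,z]
def f(p):
    h={45:p[3],24:p[5],-24:p[6],0:p[4]}
    r=[]
    for cam,L in(("side",S),("top",T)):
        for u,v,x,y in L:r+=list(proj(cam,W(p,x,y,h[x]))-[u-.4,v-.4])
    return np.array(r)
s=least_squares(f,[.43,.41,np.pi/2,.175,.15,.17,.17]);print(s.x,np.degrees(s.x[2]),np.abs(s.fun).max(),np.round(s.fun,1))
go([.5245,.044,.27],0.7)
E
```

```text
[0.43198069 0.41655294 1.62571139 0.17455088 0.14429317 0.17093842
 0.17914166] 93.14640144689935 2.106731845865326 [ 0.4 -0.7  1.7 -0.7  0.4 -0.2 -1.2  1.4  0.3 -1.   1.6 -0.6  1.  -0.2
 -1.4  2.  -2.1 -0.4  0.8 -0.5 -1.9 -0.6  0.8 -0.8]
t 2.65 pos [ 0.2819 -0.6133  0.2313] jaw -65.3 F [0.4 0.1 0.4] open 1.0 q6pred -5
TURN [-0.0, -0.0, -66.0] SHIFT [0.4949, -0.4959, -0.0386] rows need 12.0
```

```bash
python3 - <<'E'
from h import *
from scipy.optimize import least_squares
S=[(137.5,326.7,45,-65),(143.3,319.7,25,-65),(154.2,315.8,0,-65),(160.5,299.2,-27,-65),(183.8,361.3,45,65),(189.2,353,25,65),(198.3,347.8,0,65),(206.2,330.3,-27,65)]
T=[(105,209,-28,-65),(76,210,48,-65),(105.5,260,-28,65),(76.5,261,48,65)]
def W(p,x,y,z):
    c,s=np.cos(p[2]),np.sin(p[2]);x/=1e3;y/=1e3
    return [p[0]+c*x-s*y,p[1]+s*x+c*y,z]
def f(p):
    h={45:p[3],25:p[5],-27:p[6],0:p[4],48:p[3],-28:p[6]}
    r=[]
    for cam,L in(("side",S),("top",T)):
        for u,v,x,y in L:r+=list(proj(cam,W(p,x,y,h[x]))-[u-.4,v-.4])
    return np.array(r)
s=least_squares(f,[.43,.41,np.pi/2,.175,.15,.17,.17]);print(s.x,np.degrees(s.x[2]),np.abs(s.fun).max(),np.round(s.fun,1))
E
```

```text
[0.43189795 0.41715573 1.62453222 0.1715436  0.14519171 0.17297532
 0.18003284] 93.07883980463428 1.0268788188344615 [ 0.5  0.   1.  -0.5  0.2 -0.2 -0.5  0.4  0.2 -0.2  1.  -0.3  0.7 -0.1
 -0.7  1.  -0.9 -0.5 -0.2 -0.4 -0.7 -0.6 -0.2 -0.8]
```

Request:
move_arm:
  plan:
    - [[0,0,-10,0.043,-0.043,-0.008,0.085],[0,0,-20,0.085,-0.085,-0.02,0.085],[0,0,-30,0.127,-0.127,-0.03,0.085],[0,0,-40,0.17,-0.17,-0.0386,0.085],[0,0,-50,0.212,-0.212,-0.0386,0.085]]

```text
time: 3.28
eef_pos: [0.3867, -0.3307, 0.2712]
tcp_rot: [0.793, 0.609, 0.0, 0.001]
contact_force: [1.1, -0.2, 0.3]
opening: 0.997
```

```bash
python3 -c "
from h import *
go([.5245,.044,.24],0.7)"
```

```text
t 3.27 pos [ 0.3867 -0.3307  0.2712] jaw -15.0 F [ 1.1 -0.2  0.3] open 0.997 q6pred -7
TURN [0.1, 0.1, -15.7] SHIFT [0.3976, 0.036, 0.0308] rows need 7.0
```

Request:
move_arm:
  plan:
    - [[0,0,-4,0.06,0.007,0.005,0.085],[0,0,-8,0.12,0.014,0.01,0.085],[0,0,-12,0.18,0.021,0.015,0.085],[0,0,-15.7,0.24,0.028,0.02,0.085],[0,0,-15.7,0.3,0.034,0.025,0.085]]

```text
time: 3.9
eef_pos: [0.4978, -0.0479, 0.2463]
tcp_rot: [0.703, 0.711, 0.0, 0.002]
contact_force: [1.1, 0.5, 0.6]
opening: 0.992
```

```bash
python3 -c "
from h import *
go([.5245,.044,.23],0.7)"
```

```text
t 3.9 pos [ 0.4978 -0.0479  0.2463] jaw 0.7 F [1.1 0.5 0.6] open 0.992 q6pred -7
TURN [0.2, 0.1, 0.0] SHIFT [0.0916, 0.0278, 0.0161] rows need 2.0
```

Request:
move_arm:
  plan:
    - [[0.2,0.1,0,0.055,0.017,0.01,0.085],[0.2,0.1,0,0.0916,0.0278,0.016,0.085],[0.2,0.1,0,0.0916,0.0278,0.06,0.085],[0.2,0.1,0,0.0916,0.0278,0.105,0.085],[0.2,0.1,0,0.0916,0.0278,0.126,0.085]]

```text
time: 4.53
eef_pos: [0.5231, 0.0442, 0.1172]
tcp_rot: [0.702, 0.712, -0.002, -0.001]
contact_force: [-0.2, -0.5, 0.6]
opening: 0.991
```

```bash
python3 -c "
from h import *
snap('side','s1',(120,100,370,300),3)
go([.5245,.044,.121],0.7)"
```

```text
t 4.58 pos [0.5219 0.0442 0.1151] jaw 0.7 F [-1.6  0.1 -1. ] open 0.998 q6pred -7
TURN [-0.5, -0.0, 0.0] SHIFT [-0.0002, 0.0026, -0.0059] rows need 1.0
```

View pics/s1.png

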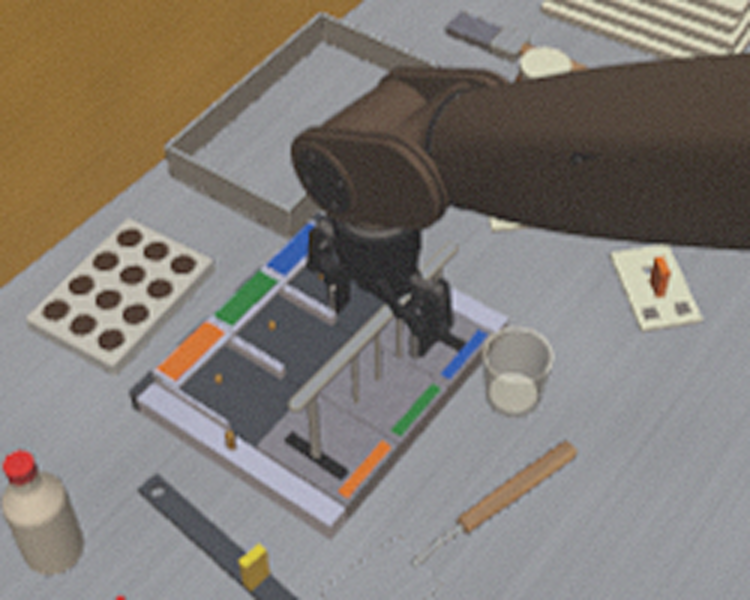

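Request:
move_arm:
  plan:
    - [[-0.5,0,0,0,0.0026,-0.0055,0.01],[-0.5,0,0,0,0.0026,-0.0055,0.005],[-0.5,0,0,0,0.0026,-0.0055,0.005],[-0.5,0,0,0,0.0026,-0.0055,0.005],[-0.5,0,0,0,0.0026,-0.0055,0.005]]
  force: 50

```text
time: 5.2
eef_pos: [0.5255, 0.0441, 0.1217]
tcp_rot: [0.703, 0.711, 0.001, 0.001]
contact_force: [0.6, -0.1, 2.1]
opening: 0.141
```

```bash
python3 -c "
from h import *
go([.5245,.044,.251],0.7)"
```

```text
t 5.2 pos [0.5255 0.0441 0.1217] jaw 0.7 F [ 0.6 -0.1  2.1] open 0.141 q6pred -7
TURN [0.2, 0.0, 0.0] SHIFT [-0.0001, -0.0005, -0.1293] rows need 3.0
```

Request:
move_arm:
  plan:
    - [[0,0,0,0,0,-0.01,0.005],[0,0,0,0,0,-0.04,0.005],[0,0,0,0,0,-0.08,0.005],[0,0,0,0,0,-0.12,0.005],[0,0,0,0,0,-0.14,0.005]]

```text
time: 5.82
eef_pos: [0.5253, 0.0441, 0.2642]
tcp_rot: [0.703, 0.712, 0.002, 0.002]
contact_force: [-0.4, -0.2, -4.4]
opening: 0.146
```

```bash
python3 -c "
from h import *
read_camera('side');read_camera('top');rep(['guard_bar'])
snap('side','s2');snap('top','t2')
go([.432,.417,.25],93.1)"
```

```text
guard_bar side 0.73 [244.5 173.7] [ 0.6068 -0.0537  0.14  ] []
guard_bar top None
t 6.12 pos [0.5238 0.0442 0.2595] jaw 0.7 F [ 0.5  0.1 -3.9] open 0.149 q6pred 120
TURN [-0.1, 0.0, 87.6] SHIFT [0.3739, -0.0872, 0.0097] rows need 9.0
```

View pics/s2.png

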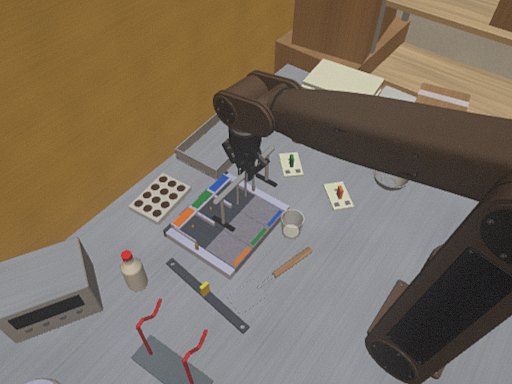

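View pics/t2.png

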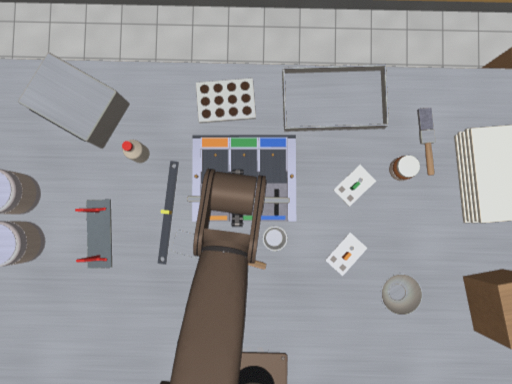

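```bash
python3 -c "
from h import *
print(at('top',(187.5,199),.279),at('top',(290,200.5),.279))
rv,sh=go([.432,.417,.31],93.1)
"
```

```text
[0.52165785 0.16335838 0.279     ] [ 0.52307407 -0.0785697   0.279     ]
t 6.12 pos [0.5238 0.0442 0.2595] jaw 0.7 F [ 0.5  0.1 -3.9] open 0.149 q6pred 120
TURN [-0.1, 0.0, 87.6] SHIFT [0.3739, -0.0872, -0.0503] rows need 9.0
```

Request:
move_arm:
  plan:
    - [[0,0,-10,0.04,-0.009,-0.02,0.005],[0,0,-20,0.08,-0.018,-0.04,0.005],[0,0,-30,0.12,-0.027,-0.05,0.005],[0,0,-40,0.16,-0.036,-0.05,0.005],[0,0,-50,0.2,-0.045,-0.05,0.005]]

```text
time: 6.75
eef_pos: [0.4754, 0.2447, 0.3078]
tcp_rot: [0.334, 0.943, -0.001, -0.002]
contact_force: [-0.1, -0.7, -4.1]
opening: 0.144
```

```bash
python3 -c "
from h import *
rv,sh=go([.432,.417,.31],93.1)
"
```

```text
t 6.75 pos [0.4754 0.2447 0.3078] jaw 51.0 F [-0.1 -0.7 -4.1] open 0.144 q6pred -60
TURN [-0.1, -0.2, -42.1] SHIFT [0.1421, 0.1067, -0.0022] rows need 4.0
```

Request:
move_arm:
  plan:
    - [[0,0,-9,0.032,0.024,0,0.005],[0,0,-18,0.064,0.048,0,0.005],[0,0,-27,0.096,0.072,0,0.005],[0,0,-36,0.12,0.09,0,0.005],[-0.1,-0.2,-42.1,0.142,0.1067,0,0.005]]

```text
time: 7.38
eef_pos: [0.431, 0.4177, 0.3053]
tcp_rot: [-0.03, 1.0, -0.001, -0.002]
contact_force: [0.4, 0.3, -3.1]
opening: 0.147
```

```bash
python3 -c "
from h import *
rv,sh=go([.432,.417,.195],93.1)
snap('side','s3',(80,150,330,384),3)
snap('top','t3',(40,140,240,300),4)
"
```

```text
t 7.38 pos [0.431  0.4177 0.3053] jaw 93.4 F [ 0.4  0.3 -3.1] open 0.147 q6pred -59
TURN [-0.1, -0.2, 0.3] SHIFT [-0.0013, -0.0005, 0.1103] rows need 2.0
```

View pics/s3.png

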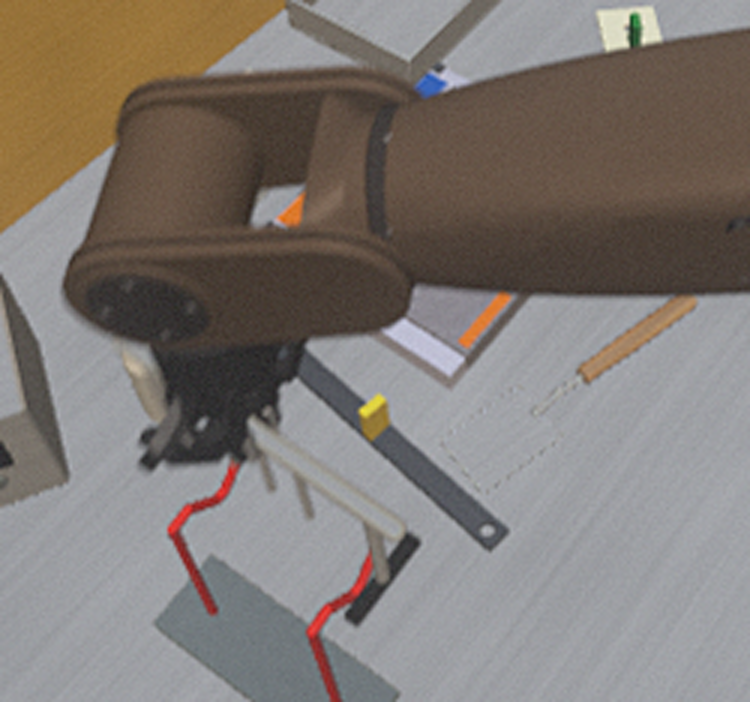

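View pics/t3.png

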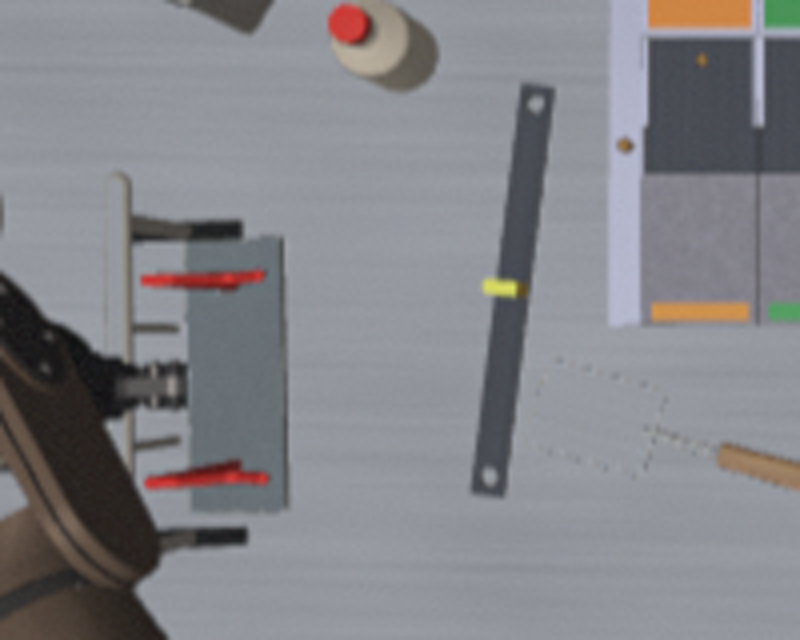

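Request:
move_arm:
  plan:
    - [[0,0,0,-0.001,-0.0005,0.04,0.005],[0,0,0.3,-0.001,-0.0005,0.08,0.005],[0,0,0.3,-0.001,-0.0005,0.11,0.005],[0,0,0.3,-0.001,-0.0005,0.13,0.005],[0,0,0.3,-0.001,-0.0005,0.14,0.005]]

```text
time: 8.1
eef_pos: [0.4305, 0.4173, 0.1635]
tcp_rot: [-0.026, 1.0, -0.001, -0.003]
contact_force: [0.6, -0.3, -3.3]
opening: 0.143
```

```bash
python3 -c "
from h import *
rv,sh=go([.432,.417,.1435],93.1)
snap('side','s4',(100,230,300,384),4)
snap('top','t4',(40,140,240,300),4)
"
```

```text
t 8.1 pos [0.4305 0.4173 0.1635] jaw 93.0 F [ 0.6 -0.3 -3.3] open 0.143 q6pred -59
TURN [-0.1, -0.3, -0.1] SHIFT [-0.0016, -0.0003, 0.02] rows need 1.0
```

View pics/s4.png

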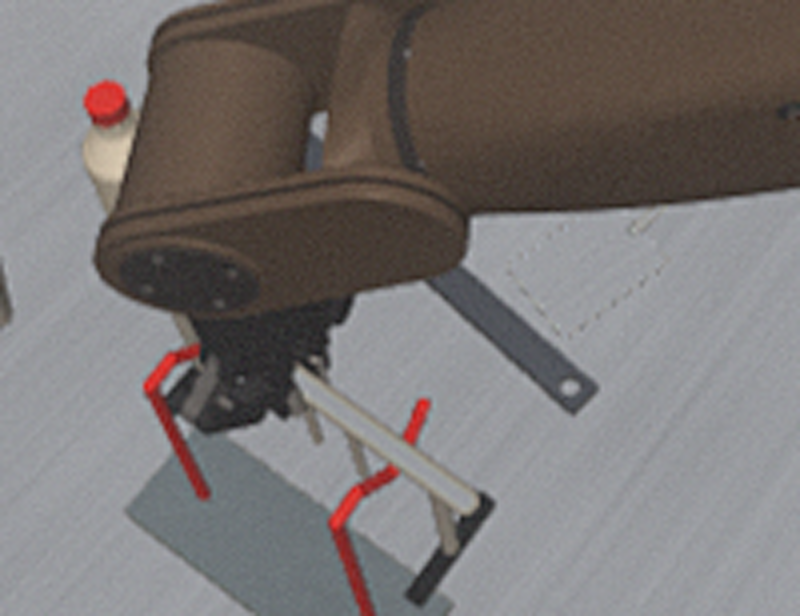

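View pics/t4.png

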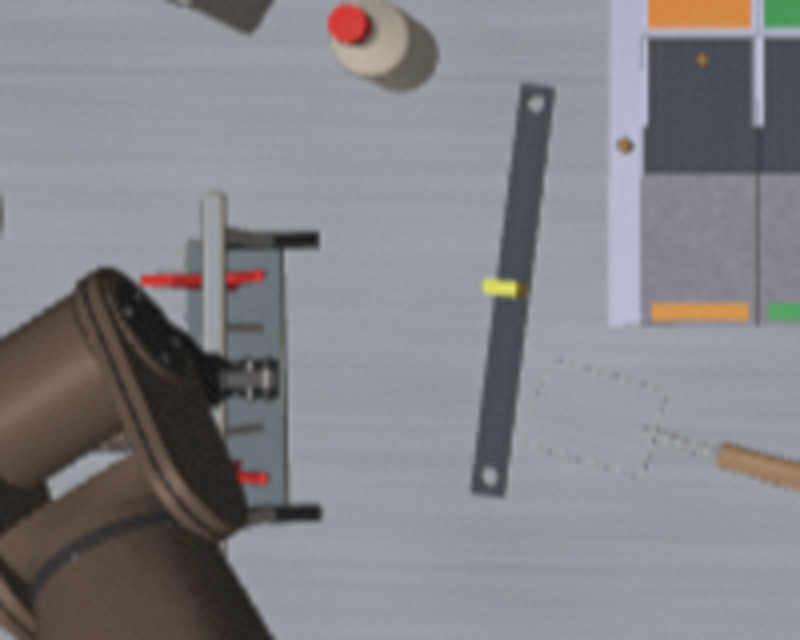

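Request:
move_arm:
  plan:
    - [[0,0,0,-0.001,0,0.006,0.005],[0,0,0,-0.001,0,0.011,0.005],[0,0,0,-0.001,0,0.016,0.005],[0,0,0,-0.001,0,0.018,0.005],[0,0,0,-0.001,0,0.018,0.005]]

```text
time: 8.82
eef_pos: [0.4315, 0.4176, 0.1461]
tcp_rot: [-0.026, 1.0, -0.001, -0.003]
contact_force: [0.0, -0.2, -3.9]
opening: 0.144
```

```bash
python3 -c "
from h import *
rv,sh=go([.432,.417,.1425],93.1);print(get_state()['wrist_torque'])
"
```

```text
t 8.82 pos [0.4315 0.4176 0.1461] jaw 93.0 F [ 0.  -0.2 -3.9] open 0.144 q6pred -59
TURN [-0.1, -0.3, -0.1] SHIFT [-0.0005, -0.0006, 0.0036] rows need 1.0
[-0.02505075 -0.02390308  0.02289288]
```

No contact yet; go on 5 mm.

Request:
move_arm:
  plan:
    - [[0,0,0,0,0,0.001,0.005],[0,0,0,0,0,0.002,0.005],[0,0,0,0,0,0.0035,0.005],[0,0,0,0,0,0.0045,0.005],[0,0,0,0,0,0.005,0.005]]

```text
time: 9.45
eef_pos: [0.4318, 0.4179, 0.1429]
tcp_rot: [-0.027, 1.0, -0.001, -0.002]
contact_force: [-3.1, -2.2, 6.8]
opening: 0.143
```

```bash
python3 -c "
from h import *
rv,sh=go([.432,.417,.1425],93.1);print(get_state()['wrist_torque'])
"
```

```text
t 9.45 pos [0.4318 0.4179 0.1429] jaw 93.0 F [-3.1 -2.2  6.8] open 0.143 q6pred -59
TURN [-0.1, -0.3, -0.1] SHIFT [-0.0001, -0.0009, 0.0004] rows need 1.0
[-0.4053519   0.49599636  0.11604596]
```

Contact carried at the expected height. Release, then rise.

Request:
move_arm:
  plan:
    - [[0,0,0,0,0,0,0.03],[0,0,0,0,0,0,0.06],[0,0,0,0,0,0,0.06],[0,0,0,0,0,-0.03,0.06],[0,0,0,0,0,-0.06,0.06]]

```text
time: 10.07
eef_pos: [0.4318, 0.4178, 0.2028]
tcp_rot: [-0.027, 1.0, -0.001, -0.003]
contact_force: [1.1, -0.2, -0.9]
opening: 0.703
```

```bash
python3 -c "
from h import *
snap('side','s5',(100,230,300,384),4)
snap('top','t5')
rv,sh=go([.58,-.287,.25],-134)
"
```

```text
t 10.18 pos [0.4341 0.4194 0.2072] jaw 93.0 F [0.9 1.  0.1] open 0.706 q6pred -82
TURN [0.2, 0.1, 47.0] SHIFT [-0.1083, -0.7131, -0.0443] rows need 12.0
```

View pics/s5.png

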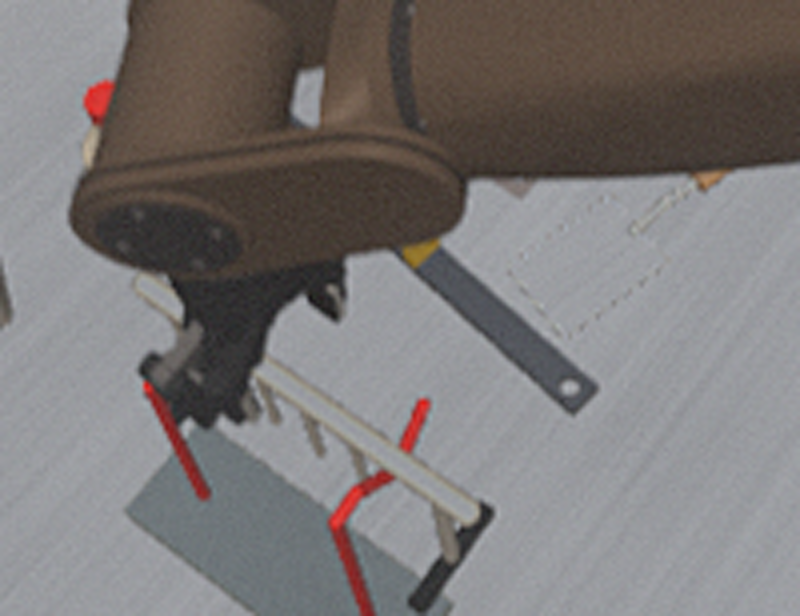

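View pics/t5.png

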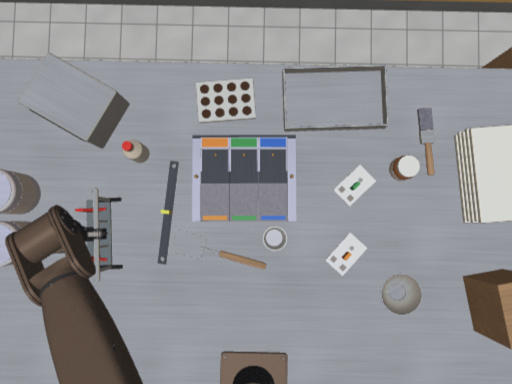

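```bash
cat >> h.py <<'E'
def tmpl(color,view=None):
    """robust white plate fit in top image"""
    im=read_camera("top");out={}
    r=cut_out("top","template_"+color)
    if not r: print(color,None);return
    c0=r[0]["centre"];print(color,"p",round(r[0]["p"],2),"c",np.round(c0,1))
    x0,y0=int(c0[0])-32,int(c0[1])-32
    p=cv2.resize(im[y0:y0+64,x0:x0+64],None,fx=8,fy=8,interpolation=cv2.INTER_CUBIC)
    hsv=cv2.cvtColor(p,cv2.COLOR_RGB2HSV)
    H,S,V=[hsv[...,i].astype(int) for i in range(3)]
    m=((V>185)&(S<40)).astype(np.uint8)
    n,l,s,cc=cv2.connectedComponentsWithStats(m)
    k=1+np.argmax(s[1:,4]);m=(l==k).astype(np.uint8)
    cs,_=cv2.findContours(m,cv2.RETR_EXTERNAL,cv2.CHAIN_APPROX_NONE);c=max(cs,key=cv2.contourArea)
    box=cv2.boxPoints(cv2.minAreaRect(cv2.convexHull(c)))
    q=(box+.5)/8-.5+[x0,y0];w=np.array([at("top",a,.005)[:2] for a in q])
    e1,e2=w[1]-w[0],w[2]-w[1]
    print(" centre",np.round(w.mean(0),4),"sides",np.round([np.linalg.norm(e1),np.linalg.norm(e2)],4))
    L=e1 if np.linalg.norm(e1)>np.linalg.norm(e2) else e2
    print(" axis deg (mod180)",round(np.degrees(np.arctan2(L[1],L[0])),2))
    cv2.imwrite(f"pics/{view or 'tm_'+color}.png",cv2.cvtColor(p,cv2.COLOR_RGB2BGR))
E
python3 -c "
from h import *
tmpl('green');tmpl('orange')
for q in ('template_green_hole','template_orange_hole'):rep([q],['top'])"
```

```text
green p 0.61 c [354.  185.3]
 centre [ 0.586  -0.2871] sides [0.1116 0.0701]
 axis deg (mod180) -45.26
orange p 0.73 c [344.8 253.3]
 centre [ 0.3834 -0.264 ] sides [0.1117 0.0698]
 axis deg (mod180) -41.16
template_green_hole top 0.67 [361.1 181.1] [ 0.5982 -0.3081  0.    ] []
template_orange_hole top 0.68 [346.8 249. ] [ 0.3971 -0.2674  0.    ] []
```

View pics/tm_green.png

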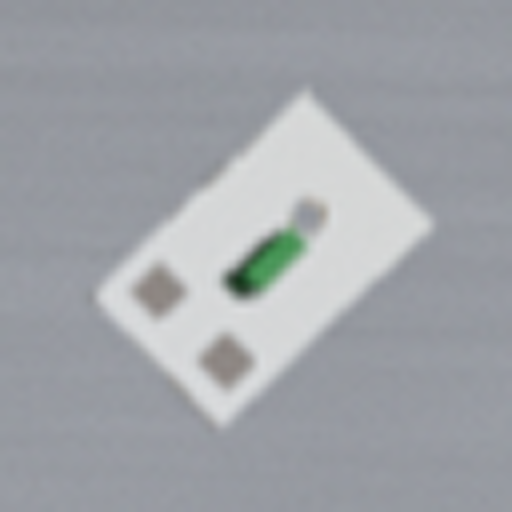

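View pics/tm_orange.png

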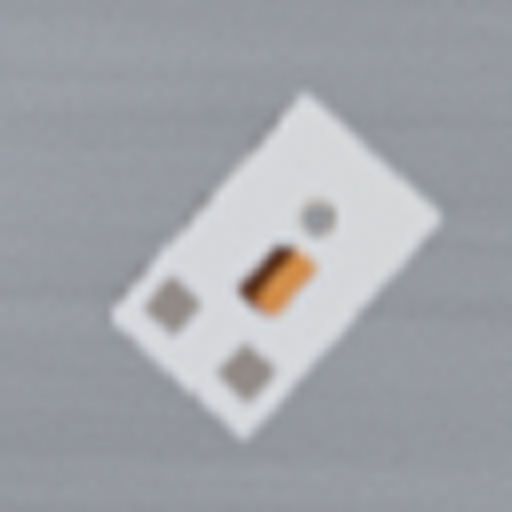

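```bash
python3 -c "
from h import *
rv,sh=go([.5825,-.2835,.2],44.7)
"
```

```text
t 10.47 pos [0.4314 0.4175 0.2009] jaw 93.0 F [0.4 0.4 0.6] open 0.699 q6pred -80
TURN [-0.4, -0.3, 48.3] SHIFT [-0.1137, -0.708, 0.0026] rows need 12.0
```

Request:
move_arm:
  plan:
    - [[0,0,0,0,0,-0.05,0.06],[0,0,5,-0.009,-0.057,-0.06,0.06],[0,0,10,-0.018,-0.114,-0.06,0.06],[0,0,15,-0.027,-0.171,-0.06,0.06],[0,0,20,-0.036,-0.228,-0.06,0.06]]

```text
time: 11.1
eef_pos: [0.4796, 0.1902, 0.2605]
tcp_rot: [0.149, 0.989, -0.003, -0.004]
contact_force: [1.1, -0.2, -0.3]
opening: 0.704
```

```bash
python3 -c "
from h import *
rv,sh=go([.5825,-.2835,.2],44.7)
"
```

```text
t 11.1 pos [0.4796 0.1902 0.2605] jaw 72.9 F [ 1.1 -0.2 -0.3] open 0.704 q6pred -82
TURN [-0.5, -0.3, 28.2] SHIFT [-0.2381, -0.4221, 0.0615] rows need 8.0
```

Request:
move_arm:
  plan:
    - [[0,0,5,-0.03,-0.053,0,0.06],[0,0,10,-0.06,-0.106,0,0.06],[0,0,15,-0.09,-0.159,0,0.06],[0,0,20,-0.12,-0.212,0,0.06],[0,0,25,-0.15,-0.265,0.01,0.06]]

```text
time: 11.72
eef_pos: [0.5452, -0.1093, 0.251]
tcp_rot: [0.361, 0.933, -0.003, -0.003]
contact_force: [2.0, -0.3, 0.9]
opening: 0.705
```

```bash
python3 -c "
from h import *
rv,sh=go([.5825,-.2835,.12],44.7)
"
```

```text
t 11.72 pos [ 0.5452 -0.1093  0.251 ] jaw 47.7 F [ 2.  -0.3  0.9] open 0.705 q6pred -81
TURN [-0.5, -0.1, 3.0] SHIFT [-0.1451, -0.1027, 0.1315] rows need 4.0
```

Request:
move_arm:
  plan:
    - [[-0.3,0,1,-0.036,-0.026,0.02,0.06],[-0.5,0,2,-0.073,-0.051,0.04,0.06],[-0.5,0,3,-0.11,-0.077,0.07,0.06],[-0.5,0,3,-0.145,-0.1027,0.11,0.06],[-0.5,0,3,-0.145,-0.1027,0.13,0.06]]

```text
time: 12.35
eef_pos: [0.5808, -0.2852, 0.1171]
tcp_rot: [0.387, 0.922, 0.001, -0.004]
contact_force: [1.4, 0.4, -0.1]
opening: 0.706
```

```bash
python3 -c "
from h import *
snap('side','s6',(210,60,410,210),4)
rv,sh=go([.5825,-.2835,.017],44.7)
"
```

```text
t 12.4 pos [ 0.5795 -0.2827  0.1148] jaw 44.6 F [-1.3  1.1 -1.4] open 0.7 q6pred -80
TURN [-0.1, -0.7, -0.1] SHIFT [-0.0038, 0.0017, 0.0977] rows need 2.0
```

View pics/s6.png

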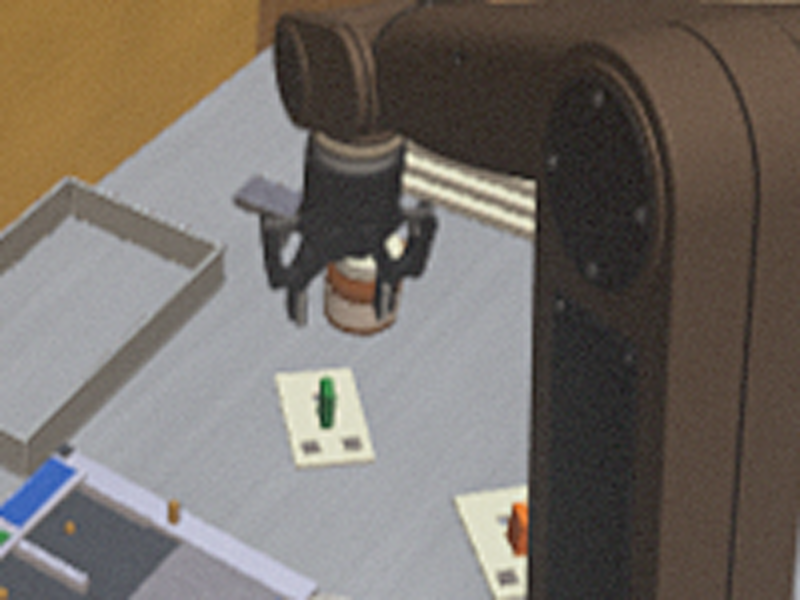

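Request:
move_arm:
  plan:
    - [[0,-0.7,0,-0.0038,0.0017,0.025,0.05],[0,-0.7,0,-0.0038,0.0017,0.05,0.05],[0,-0.7,0,-0.0038,0.0017,0.075,0.05],[0,-0.7,0,-0.0038,0.0017,0.095,0.05],[0,-0.7,0,-0.0038,0.0017,0.099,0.05]]

```text
time: 13.02
eef_pos: [0.5817, -0.2819, 0.0144]
tcp_rot: [0.386, 0.923, -0.0, -0.002]
contact_force: [0.3, -0.2, 0.5]
opening: 0.582
```

```bash
python3 -c "
from h import *
snap('side','s7',(210,60,410,210),4)
rv,sh=go([.5825,-.2835,.0155],44.7)
"
```

```text
t 13.07 pos [ 0.5821 -0.2825  0.0149] jaw 44.6 F [1.2 0.4 0.3] open 0.58 q6pred -80
TURN [-0.1, -0.1, -0.1] SHIFT [-0.001, -0.0004, -0.0006] rows need 1.0
```

View pics/s7.png

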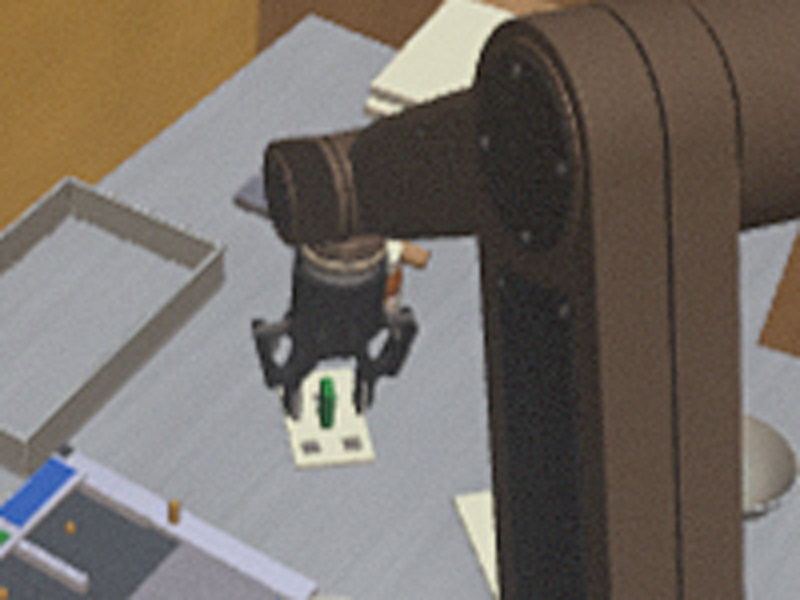

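Request:
move_arm:
  plan:
    - [[0,0,0,-0.001,-0.0004,0,0.005],[0,0,0,-0.001,-0.0004,0,0.005],[0,0,0,-0.001,-0.0004,0,0.005],[0,0,0,-0.001,-0.0004,0,0.003],[0,0,0,-0.001,-0.0004,0,0.003]]
  force: 50

```text
time: 13.7
eef_pos: [0.5833, -0.284, 0.0161]
tcp_rot: [0.386, 0.923, -0.0, 0.0]
contact_force: [0.2, -0.4, 5.4]
opening: 0.109
```

```bash
python3 -c "
from h import *
rv,sh=go([.5825,-.2835,.1155],44.7)
"
```

```text
t 13.7 pos [ 0.5833 -0.284   0.0161] jaw 44.6 F [ 0.2 -0.4  5.4] open 0.109 q6pred -80
TURN [-0.1, 0.0, -0.1] SHIFT [0.0009, -0.0003, -0.0994] rows need 2.0
```

Request:
move_arm:
  plan:
    - [[0,0,0,0,0,-0.02,0.003],[0,0,0,0,0,-0.05,0.003],[0,0,0,0,0,-0.09,0.003],[0,0,0,0,0,-0.12,0.003],[0,0,0,0,0,-0.12,0.003]]

```text
time: 14.32
eef_pos: [0.585, -0.285, 0.14]
tcp_rot: [0.386, 0.923, -0.001, 0.003]
contact_force: [0.3, 0.0, -1.9]
opening: 0.111
```

```bash
python3 -c "
from h import *
snap('side','s8',(210,60,410,210),4)
read_camera('side');rep(['template_green_hole','template_green'],['side'])
rv,sh=go([.518,.038,.1461],91.25+.6)
"
```

```text
template_green_hole side 0.91 [293.6 134.5] [ 0.6656 -0.4229  0.    ] [0.62]
template_green side 0.57 [291.2 139.1] [ 0.6586 -0.3966  0.    ] []
t 14.53 pos [ 0.5821 -0.2831  0.1337] jaw 44.6 F [-0.2  0.3 -1.8] open 0.107 q6pred -97
TURN [-0.0, -0.2, -47.2] SHIFT [0.2736, 0.1799, -0.0117] rows need 6.0
```

View pics/s8.png

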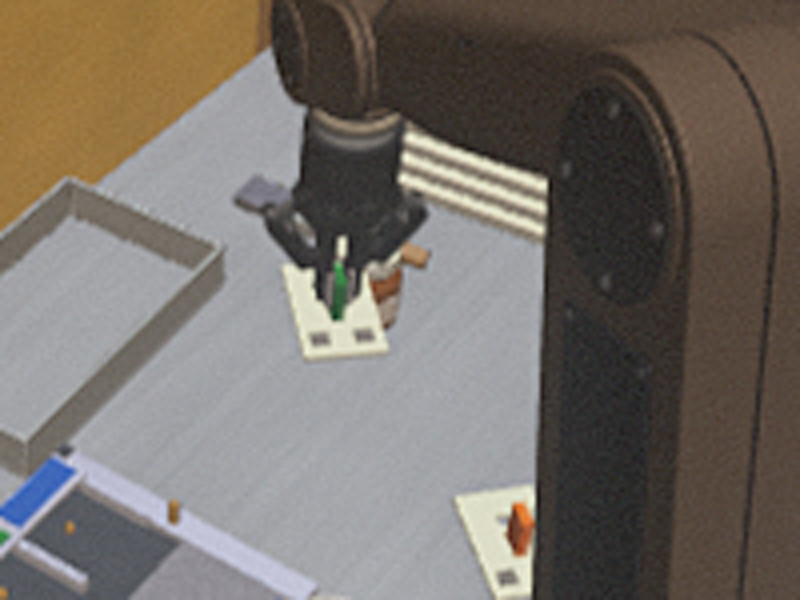

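Request:
move_arm:
  plan:
    - [[0,0,-8,0.05,0.033,-0.012,0.003],[0,0,-16,0.1,0.066,-0.012,0.003],[0,0,-25,0.15,0.099,-0.012,0.003],[0,0,-34,0.2,0.132,-0.012,0.003],[0,0,-42,0.25,0.165,-0.012,0.003]]

```text
time: 15.15
eef_pos: [0.5222, 0.0127, 0.1445]
tcp_rot: [0.027, 1.0, 0.001, -0.004]
contact_force: [1.7, 0.6, -1.3]
opening: 0.109
```

```bash
python3 -c "
from h import *
rv,sh=go([.518,.038,.07],91.25)
"
```

```text
t 15.15 pos [0.5222 0.0127 0.1445] jaw 86.9 F [ 1.7  0.6 -1.3] open 0.109 q6pred -98
TURN [0.1, -0.4, -4.4] SHIFT [0.005, 0.0249, 0.0745] rows need 2.0
```

Request:
move_arm:
  plan:
    - [[0,-0.2,-2,0.003,0.013,0,0.003],[0,-0.4,-4.4,0.005,0.025,0.02,0.003],[0,-0.4,-4.4,0.005,0.025,0.05,0.003],[0,-0.4,-4.4,0.005,0.025,0.07,0.003],[0,-0.4,-4.4,0.005,0.025,0.0745,0.003]]

```text
time: 15.78
eef_pos: [0.5162, 0.0377, 0.0672]
tcp_rot: [-0.011, 1.0, 0.001, -0.003]
contact_force: [-0.2, -0.6, -1.5]
opening: 0.101
```

```bash
python3 -c "
from h import *
im=snap('side','s9',(150,140,350,290),4)
rep(['template_green_hole','template_green'],['side'])
im=snap('top','t9',(180,120,340,240),5)
rv,sh=go([.518,.038,.047],91.25)
# predicted rear corners
st=get_state();c=st['eef_pos'];a=np.radians(1.25);u=np.array([np.cos(a),np.sin(a),0]);v=np.array([-u[1],u[0],0])
o=c+.005*u;o[2]-=.0161-.005
for sx,sy in((-55,-34),(-55,34),(55,34),(55,-34),(23.5,0)):
  p=o+u*sx/1e3+v*sy/1e3
  print(sx,sy,np.round((proj('side',p)-[150,140]+.5)*4,1),np.round((proj('top',p)-[180,120]+.5)*5,1))
"
```

```text
template_green_hole side 0.71 [292.5 230.4] [ 0.426  -0.0583  0.    ] [0.58]
template_green side 0.82 [247.6 223. ] [0.5522 0.0031 0.    ] []
t 15.97 pos [0.5187 0.0377 0.0706] jaw 91.2 F [ 0.5 -0.1 -0.9] open 0.106 q6pred -98
TURN [0.1, 0.1, -0.0] SHIFT [0.0007, 0.0003, 0.0236] rows need 1.0
-55 -34 [482.  341.1] [379.5 514.8]
-55 34 [427.6 404. ] [259. 515.]
55 34 [305.7 329.9] [259.4 320.7]
55 -34 [361.8 271. ] [379.3 320.5]
23.5 0 [368.  320.2] [319.3 376. ]
```

View pics/s9.png

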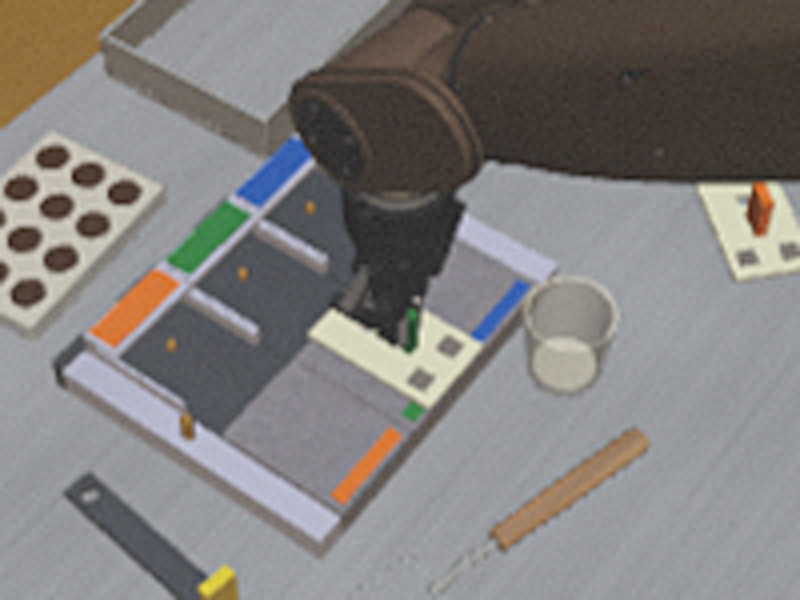

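View pics/t9.png

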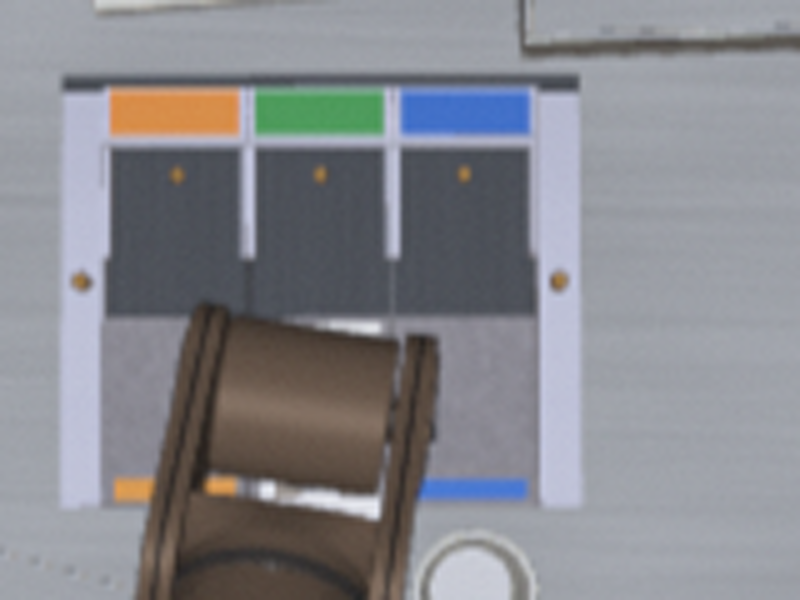

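Request:
move_arm:
  plan:
    - [[0,0,0,0.0007,0,0.008,0.003],[0,0,0,0.0007,0,0.016,0.003],[0,0,0,0.0007,0,0.022,0.003],[0,0,0,0.0007,0,0.023,0.003],[0,0,0,0.0007,0,0.023,0.003]]

```text
time: 16.6
eef_pos: [0.518, 0.0378, 0.0475]
tcp_rot: [-0.011, 1.0, 0.001, 0.0]
contact_force: [0.0, 0.1, -0.8]
opening: 0.106
```

```bash
python3 -c "
from h import *
rv,sh=go([.6385,.0409,.047],91.25)
"
```

```text
t 16.6 pos [0.518  0.0378 0.0475] jaw 91.2 F [ 0.   0.1 -0.8] open 0.106 q6pred -99
TURN [0.1, 0.1, -0.0] SHIFT [-0.1205, 0.0005, 0.0006] rows need 2.0
```

Request:
move_arm:
  plan:
    - [[0,0,0,-0.02,0,0.0005,0.003],[0,0,0,-0.04,0,0.0005,0.003],[0,0,0,-0.06,0,0.0005,0.003],[0,0,0,-0.08,0.0005,0.0005,0.003],[0,0,0,-0.095,0.0005,0.0005,0.003]]

```text
time: 17.23
eef_pos: [0.6141, 0.0403, 0.0475]
tcp_rot: [-0.011, 1.0, 0.001, 0.001]
contact_force: [-0.3, -0.1, -0.9]
opening: 0.104
```

```bash
python3 -c "
from h import *
rv,sh=go([.6385,.0409,.047],91.25)
im=snap('side','s10',(150,140,350,290),4)
"
```

```text
t 17.23 pos [0.6141 0.0403 0.0475] jaw 91.2 F [-0.3 -0.1 -0.9] open 0.104 q6pred -97
TURN [0.1, 0.1, -0.0] SHIFT [-0.0244, 0.0001, 0.0005] rows need 1.0
```

View pics/s10.png

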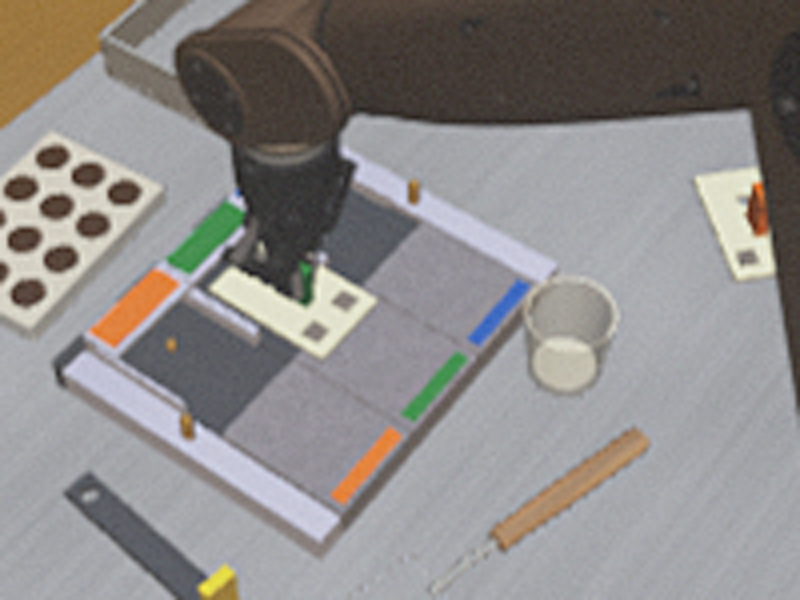

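Request:
move_arm:
  plan:
    - [[0,0,0,-0.006,0,0.0005,0.003],[0,0,0,-0.012,0,0.0005,0.003],[0,0,0,-0.018,0,0.0005,0.003],[0,0,0,-0.0244,0,0.0005,0.003],[0,0,0,-0.0244,0,0.0005,0.003]]

```text
time: 17.9
eef_pos: [0.6408, 0.0406, 0.0477]
tcp_rot: [-0.011, 1.0, 0.001, 0.003]
contact_force: [0.7, -0.4, -1.5]
opening: 0.107
```

```bash
python3 -c "
from h import *
rv,sh=go([.6385,.0409,.036],91.25)
im=snap('side','s11',(150,140,350,290),4)
"
```

```text
t 17.9 pos [0.6408 0.0406 0.0477] jaw 91.2 F [ 0.7 -0.4 -1.5] open 0.107 q6pred -97
TURN [0.1, 0.3, -0.0] SHIFT [0.0023, 0.0004, 0.0117] rows need 1.0
```

View pics/s11.png

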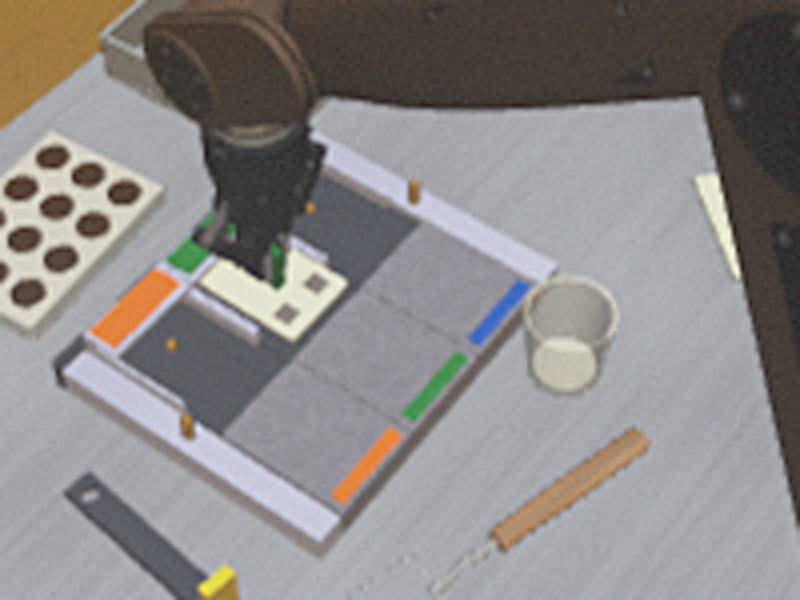

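Request:
move_arm:
  plan:
    - [[0,0,0,0.002,0.0003,0,0.003],[0,0,0,0.0023,0.0003,0.003,0.003],[0,0,0,0.0023,0.0003,0.005,0.003],[0,0,0,0.0023,0.0003,0.007,0.003],[0,0,0,0.0023,0.0003,0.008,0.003]]

```text
time: 18.58
eef_pos: [0.638, 0.0409, 0.0393]
tcp_rot: [-0.011, 1.0, 0.001, 0.002]
contact_force: [0.7, 0.8, -0.8]
opening: 0.108
```

```bash
python3 -c "
from h import *
rv,sh=go([.6385,.0409,.036],91.25)
print(get_state()['wrist_torque'])
"
```

```text
t 18.57 pos [0.638  0.0409 0.0393] jaw 91.2 F [ 0.7  0.8 -0.8] open 0.108 q6pred -97
TURN [0.1, 0.2, -0.0] SHIFT [-0.0005, 0.0, 0.0033] rows need 1.0
[-0.00589561  0.01416184 -0.01777217]
```

Request:
move_arm:
  plan:
    - [[0,0,0,0,0,0.001,0.003],[0,0,0,0,0,0.002,0.003],[0,0,0,0,0,0.0028,0.003],[0,0,0,0,0,0.0028,0.02],[0,0,0,0,0,0.0028,0.03]]

```text
time: 19.2
eef_pos: [0.6384, 0.0408, 0.0369]
tcp_rot: [-0.011, 1.0, 0.001, 0.003]
contact_force: [-0.0, -1.0, -0.1]
opening: 0.35
```

```bash
python3 -c "
from h import *
rv,sh=go([.6385,.0409,.036],91.25)
"
```

```text
t 19.2 pos [0.6384 0.0408 0.0369] jaw 91.2 F [-0.  -1.  -0.1] open 0.35 q6pred -97
TURN [0.1, 0.3, -0.0] SHIFT [-0.0001, 0.0001, 0.0009] rows need 1.0
```

Request:
move_arm:
  plan:
    - [[0,0,0,0,0,0,0.03],[0,0,0,0,0,-0.02,0.03],[0,0,0,0,0,-0.06,0.03],[0,0,0,0,0,-0.1,0.05],[0,0,0,0,0,-0.13,0.06]]

```text
time: 19.82
eef_pos: [0.6387, 0.0406, 0.1711]
tcp_rot: [-0.011, 1.0, 0.001, 0.005]
contact_force: [-0.1, 0.5, -0.1]
opening: 0.704
```

```bash
python3 -c "
from h import *
im=snap('side','s12',(130,120,350,290),3.6)
rv,sh=go([.3796,-.2607,.15],48.8)
"
```

```text
t 19.88 pos [0.641  0.0404 0.176 ] jaw 91.2 F [1.4 1.4 2.8] open 0.7 q6pred -92
TURN [0.4, 0.9, 42.4] SHIFT [0.2683, -0.2954, 0.0215] rows need 7.0
```

View pics/s12.png

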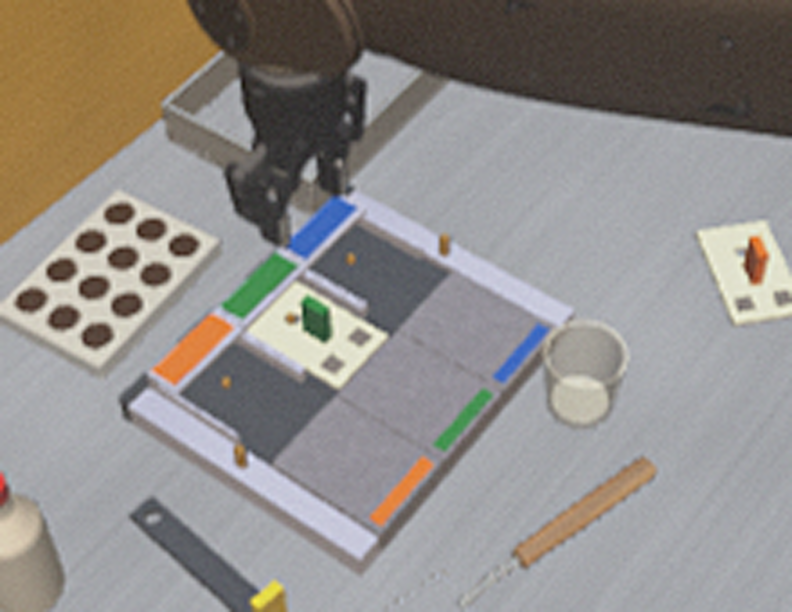

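Request:
move_arm:
  plan:
    - [[0,0,6,0.037,-0.041,-0.01,0.06],[0,0,12,0.074,-0.082,-0.01,0.06],[0,0,18,0.111,-0.123,0,0.06],[0,0,25,0.148,-0.164,0,0.06],[0,0,32,0.185,-0.205,0,0.06]]

```text
time: 20.5
eef_pos: [0.4595, -0.1697, 0.1738]
tcp_rot: [0.267, 0.964, 0.002, 0.009]
contact_force: [-0.2, -0.5, 0.2]
opening: 0.703
```

```bash
python3 -c "
from h import *
rv,sh=go([.3796,-.2607,.12],48.8)
im=snap('side','s13',(250,100,512,290),3)
"
```

```text
t 20.5 pos [ 0.4595 -0.1697  0.1738] jaw 59.0 F [-0.2 -0.5  0.2] open 0.703 q6pred -96
TURN [0.6, 0.9, 10.2] SHIFT [0.0225, -0.1196, 0.0524] rows need 3.0
```

View pics/s13.png

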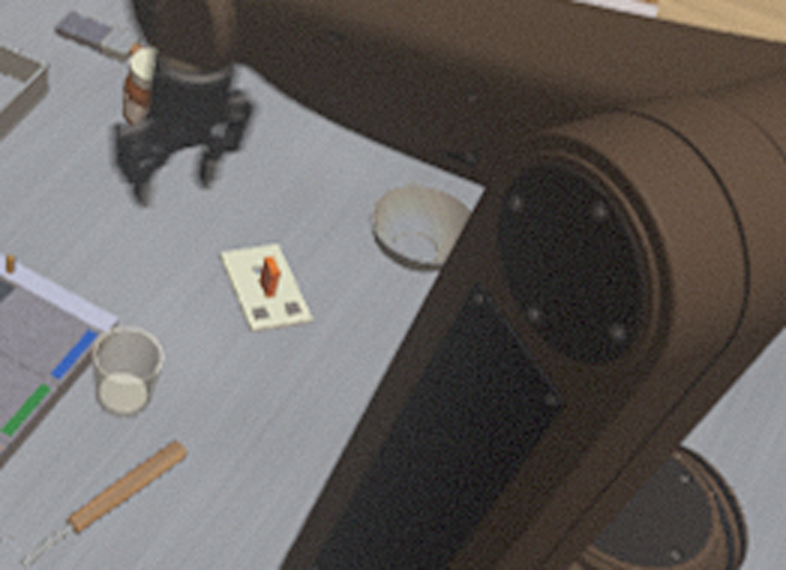

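Request:
move_arm:
  plan:
    - [[0.3,0.5,4,0.007,-0.04,0.01,0.06],[0.6,0.9,8,0.015,-0.08,0.02,0.06],[0.6,0.9,10.2,0.0225,-0.1196,0.03,0.06],[0.6,0.9,10.2,0.0225,-0.1196,0.05,0.055],[0.6,0.9,10.2,0.0225,-0.1196,0.055,0.05]]

```text
time: 21.18
eef_pos: [0.375, -0.2639, 0.117]
tcp_rot: [0.355, 0.935, -0.002, -0.002]
contact_force: [-0.1, 0.4, 0.3]
opening: 0.585
```

```bash
python3 -c "
from h import *
rv,sh=go([.3796,-.2607,.0155],48.8)
im=snap('side','s14',(250,100,512,290),3)
"
```

```text
t 21.18 pos [ 0.375  -0.2639  0.117 ] jaw 48.4 F [-0.1  0.4  0.3] open 0.585 q6pred -96
TURN [-0.3, -0.2, -0.4] SHIFT [-0.0017, 0.0059, 0.1015] rows need 2.0
```

View pics/s14.png

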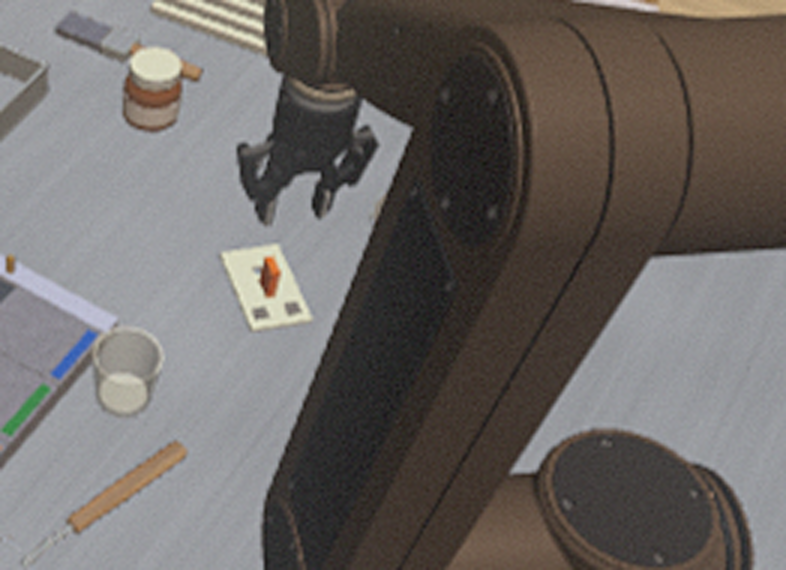

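Request:
move_arm:
  plan:
    - [[-0.3,-0.2,0,-0.0017,0.0059,0.02,0.05],[-0.3,-0.2,0,-0.0017,0.0059,0.045,0.05],[-0.3,-0.2,0,-0.0017,0.0059,0.07,0.05],[-0.3,-0.2,0,-0.0017,0.0059,0.09,0.05],[-0.3,-0.2,0,-0.0017,0.0059,0.1,0.05]]

```text
time: 21.85
eef_pos: [0.3804, -0.2601, 0.0167]
tcp_rot: [0.354, 0.935, 0.0, 0.0]
contact_force: [-0.5, 0.7, 0.7]
opening: 0.589
```

```bash
python3 -c "
from h import *
rv,sh=go([.3796,-.2607,.0155],48.8)
im=snap('side','s15',(250,100,512,290),3)
"
```

```text
t 21.85 pos [ 0.3804 -0.2601  0.0167] jaw 48.5 F [-0.5  0.7  0.7] open 0.589 q6pred -96
TURN [0.0, 0.0, -0.3] SHIFT [0.0002, -0.001, 0.0012] rows need 1.0
```

View pics/s15.png

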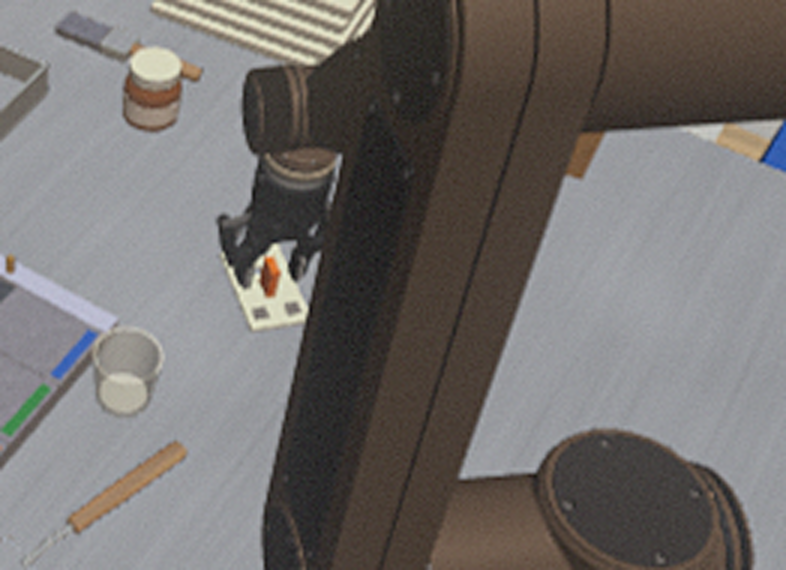

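Request:
move_arm:
  plan:
    - [[0,0,-0.3,0,-0.001,0.001,0.005],[0,0,-0.3,0,-0.001,0.001,0.005],[0,0,-0.3,0,-0.001,0.001,0.003],[0,0,-0.3,0,-0.001,0.001,0.003],[0,0,-0.3,0,-0.001,0.001,0.003]]
  force: 50

```text
time: 22.52
eef_pos: [0.3798, -0.2611, 0.0159]
tcp_rot: [0.352, 0.936, 0.0, 0.0]
contact_force: [-0.4, 0.7, 5.0]
opening: 0.104
```

```bash
python3 -c "
from h import *
rv,sh=go([.3796,-.2607,.0155],48.8)
"
```

```text
t 22.52 pos [ 0.3798 -0.2611  0.0159] jaw 48.8 F [-0.4  0.7  5. ] open 0.104 q6pred -96
TURN [0.0, 0.0, 0.0] SHIFT [0.0005, 0.0002, 0.0004] rows need 1.0
```

Request:
move_arm:
  plan:
    - [[0,0,0,0,0,-0.02,0.003],[0,0,0,0,0,-0.05,0.003],[0,0,0,0,0,-0.09,0.003],[0,0,0,0,0,-0.12,0.003],[0,0,0,0,0,-0.13,0.003]]

```text
time: 23.15
eef_pos: [0.3802, -0.2617, 0.1474]
tcp_rot: [0.352, 0.936, -0.0, 0.002]
contact_force: [-0.8, -0.3, -0.4]
opening: 0.11
```

```bash
python3 -c "
from h import *
# orange start: pin (0.6655,.1253) minus 149mm at 1.25deg
rv,sh=go([.5165,.122,.1461],91.25)
"
```

```text
t 23.15 pos [ 0.3802 -0.2617  0.1474] jaw 48.8 F [-0.8 -0.3 -0.4] open 0.11 q6pred -91
TURN [-0.1, 0.2, -42.4] SHIFT [0.15, 0.3785, 0.0009] rows need 7.0
```

Request:
move_arm:
  plan:
    - [[0,0,-6,0.02,0.05,0,0.003],[0,0,-12,0.04,0.1,0,0.003],[0,0,-19,0.06,0.15,0,0.003],[0,0,-26,0.08,0.2,0,0.003],[0,0,-33,0.1,0.25,0,0.003]]

```text
time: 23.78
eef_pos: [0.4687, -0.0058, 0.1454]
tcp_rot: [0.069, 0.998, -0.001, 0.0]
contact_force: [0.4, -0.9, -1.4]
opening: 0.106
```

```bash
python3 -c "
from h import *
rv,sh=go([.5165,.122,.1],91.25)
"
```

```text
t 23.77 pos [ 0.4687 -0.0058  0.1454] jaw 82.0 F [ 0.4 -0.9 -1.4] open 0.106 q6pred -90
TURN [-0.1, 0.0, -9.2] SHIFT [-0.0296, 0.1332, 0.0452] rows need 3.0
```

Request:
move_arm:
  plan:
    - [[0,0,-3,-0.01,0.045,0,0.003],[0,0,-6,-0.02,0.09,0,0.003],[0,0,-9.2,-0.0296,0.1332,0.01,0.003],[0,0,-9.2,-0.0296,0.1332,0.045,0.003],[0,0,-9.2,-0.0296,0.1332,0.075,0.003]]

```text
time: 24.4
eef_pos: [0.515, 0.1226, 0.0672]
tcp_rot: [-0.012, 1.0, -0.001, -0.002]
contact_force: [-0.3, -0.6, -0.4]
opening: 0.107
```

Request:
move_arm:
  plan:
    - [[0,0,0,0,0,0,0.003],[0,0,0,0,0,0,0.003],[0,0,0,0,0,0,0.003],[0,0,0,0,0,0,0.003],[0,0,0,0,0,0,0.003]]

```text
time: 25.02
eef_pos: [0.5155, 0.1226, 0.0681]
tcp_rot: [-0.012, 1.0, -0.001, -0.001]
contact_force: [0.3, 0.3, -1.2]
opening: 0.11
```

```bash
python3 -c "
from h import *
rv,sh=go([.5165,.122,.047],91.25)
im=snap('side','s16',(150,140,350,290),4)
st=get_state();c=st['eef_pos'];a=np.radians(1.25);u=np.array([np.cos(a),np.sin(a),0]);v=np.array([-u[1],u[0],0])
o=c+.005*u;o[2]-=.0159-.005
for sx,sy in((-55,-34),(-55,34),(55,34),(55,-34),(23.5,0)):
  p=o+u*sx/1e3+v*sy/1e3
  print(sx,sy,np.round((proj('side',p)-[150,140]+.5)*4,1))
"
```

```text
t 25.02 pos [0.5155 0.1226 0.0681] jaw 91.3 F [ 0.3  0.3 -1.2] open 0.11 q6pred -89
TURN [-0.1, -0.1, 0.1] SHIFT [-0.001, -0.0006, 0.0211] rows need 1.0
-55 -34 [415.2 423.4]
-55 34 [356.5 491.3]
55 34 [232.7 411.5]
55 -34 [292.9 348.2]
23.5 0 [297.6 401. ]
```

View pics/s16.png

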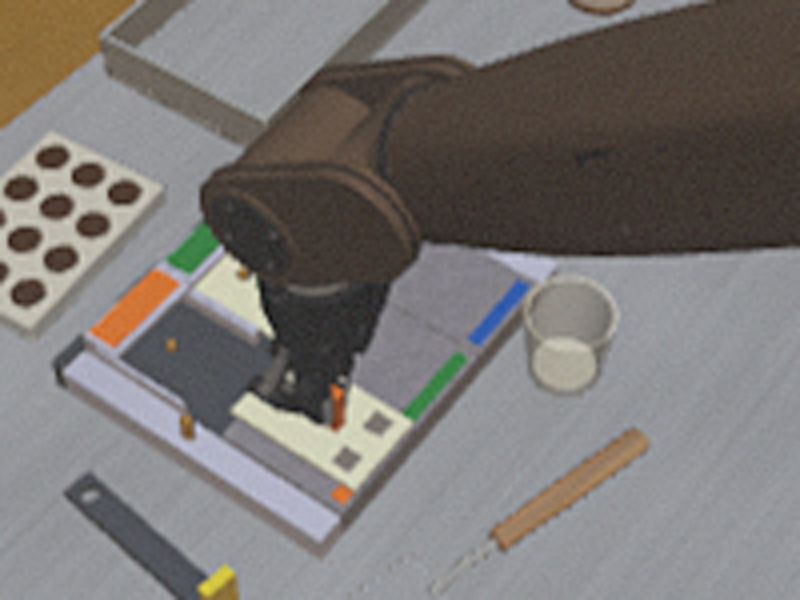

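Request:
move_arm:
  plan:
    - [[0,0,0,-0.001,-0.0006,0.008,0.003],[0,0,0,-0.001,-0.0006,0.016,0.003],[0,0,0,-0.001,-0.0006,0.021,0.003],[0,0,0,-0.02,-0.0002,0.021,0.003],[0,0,0,-0.04,0,0.021,0.003]]

```text
time: 25.7
eef_pos: [0.5553, 0.1235, 0.0461]
tcp_rot: [-0.012, 1.0, -0.001, -0.001]
contact_force: [0.8, 0.1, -0.7]
opening: 0.11
```

```bash
python3 -c "
from h import *
rv,sh=go([.6366,.1248,.047],91.25)
"
```

```text
t 25.7 pos [0.5553 0.1235 0.0461] jaw 91.3 F [ 0.8  0.1 -0.7] open 0.11 q6pred -90
TURN [-0.1, -0.2, 0.1] SHIFT [-0.0813, -0.0006, -0.0012] rows need 2.0
```

Request:
move_arm:
  plan:
    - [[0,0,0,-0.015,0,-0.0015,0.003],[0,0,0,-0.032,-0.0003,-0.0015,0.003],[0,0,0,-0.05,-0.0005,-0.0015,0.003],[0,0,0,-0.068,-0.0006,-0.0015,0.003],[0,0,0,-0.08,-0.0006,-0.0015,0.003]]

```text
time: 26.32
eef_pos: [0.636, 0.1248, 0.047]
tcp_rot: [-0.012, 1.0, -0.001, -0.002]
contact_force: [-0.1, 0.5, -1.6]
opening: 0.103
```

```bash
python3 -c "
from h import *
rv,sh=go([.6366,.1248,.037],91.25)
im=snap('side','s17',(150,140,350,290),4)
"
```

```text
t 26.32 pos [0.636  0.1248 0.047 ] jaw 91.3 F [-0.1  0.5 -1.6] open 0.103 q6pred -89
TURN [-0.1, -0.2, 0.1] SHIFT [-0.0006, 0.0, 0.01] rows need 1.0
```

View pics/s17.png

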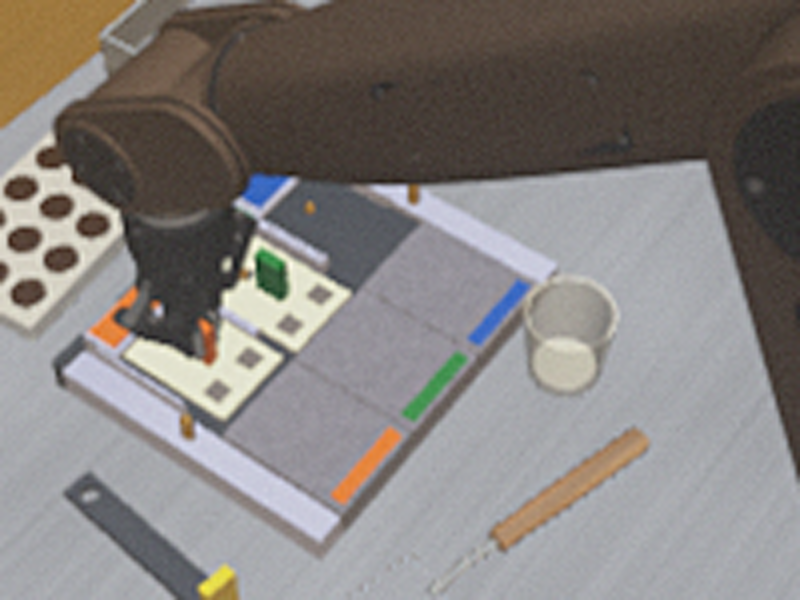

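Request:
move_arm:
  plan:
    - [[0,0,0,-0.0006,0,0.002,0.003],[0,0,0,-0.0006,0,0.004,0.003],[0,0,0,-0.0006,0,0.006,0.003],[0,0,0,-0.0006,0,0.0075,0.003],[0,0,0,-0.0006,0,0.008,0.003]]

```text
time: 27.0
eef_pos: [0.6376, 0.1246, 0.0392]
tcp_rot: [-0.011, 1.0, -0.001, -0.001]
contact_force: [-0.2, 0.6, -0.6]
opening: 0.111
```

```bash
python3 -c "
from h import *
rv,sh=go([.6366,.1248,.0362],91.25)
print(get_state()['wrist_torque'])
"
```

```text
t 27.0 pos [0.6376 0.1246 0.0392] jaw 91.3 F [-0.2  0.6 -0.6] open 0.111 q6pred -89
TURN [-0.1, -0.1, 0.1] SHIFT [0.001, 0.0002, 0.003] rows need 1.0
[-0.02622174  0.04470102  0.06374925]
```

Down through the pin without force; settle and release.

Request:
move_arm:
  plan:
    - [[0,0,0,0.0005,0,0.001,0.003],[0,0,0,0.0005,0,0.002,0.003],[0,0,0,0.0005,0,0.0028,0.003],[0,0,0,0.0005,0,0.0028,0.02],[0,0,0,0.0005,0,0.0028,0.03]]

```text
time: 27.62
eef_pos: [0.6375, 0.1247, 0.0368]
tcp_rot: [-0.011, 1.0, -0.001, -0.0]
contact_force: [-0.3, -0.6, 0.0]
opening: 0.355
```

Request:
move_arm:
  plan:
    - [[0,0,0,0,0,0,0.03],[0,0,0,0,0,-0.02,0.03],[0,0,0,0,0,-0.06,0.03],[0,0,0,0,0,-0.1,0.05],[0,0,0,0,0,-0.14,0.06]]

```text
time: 28.25
eef_pos: [0.6379, 0.1249, 0.1801]
tcp_rot: [-0.011, 1.0, -0.001, 0.001]
contact_force: [-0.3, 0.3, -0.6]
opening: 0.704
```

```bash
python3 -c "
from h import *
rv,sh=go([.4958,.2605,.2],84.8)
im=snap('side','s18',(130,120,350,290),3.6)
"
```

```text
t 28.25 pos [0.6379 0.1249 0.1801] jaw 91.3 F [-0.3  0.3 -0.6] open 0.704 q6pred -66
TURN [-0.1, 0.1, 6.5] SHIFT [0.1389, 0.1388, -0.0204] rows need 4.0
```

View pics/s18.png

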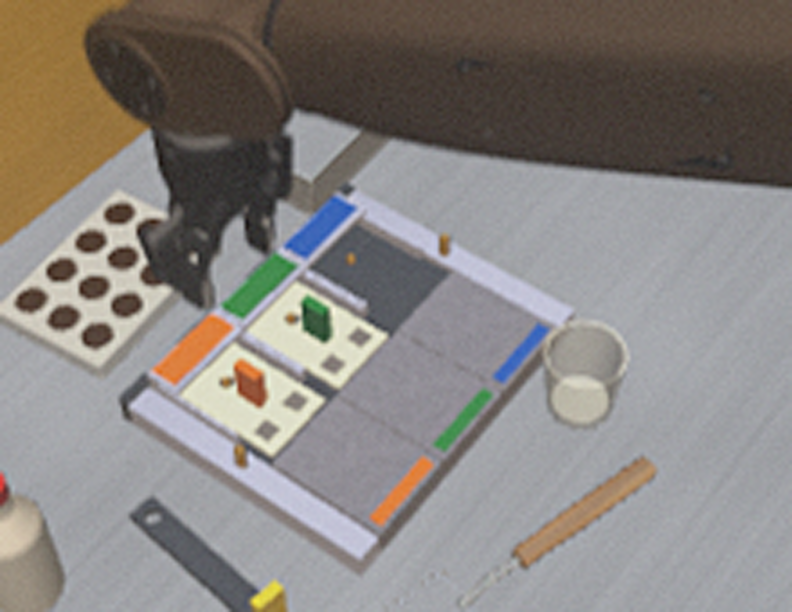

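Request:
move_arm:
  plan:
    - [[0,0,10,0.035,0.035,-0.02,0.06],[0,0,20,0.07,0.07,-0.02,0.06],[0,0,30,0.1,0.1,-0.02,0.06],[0,0,40,0.13,0.13,-0.02,0.06],[0,0,50,0.139,0.139,-0.02,0.06]]

```text
time: 28.92
eef_pos: [0.4972, 0.2626, 0.2068]
tcp_rot: [0.414, 0.91, 0.003, 0.006]
contact_force: [-0.2, -0.1, -0.2]
opening: 0.703
```

```bash
python3 -c "
from h import *
rv,sh=go([.4958,.262,.17],-5.2)
im=snap('side','s19',(100,200,300,384),3.2)
read_camera('side');rep(['clamp_bar'],['side'])
"
```

```text
t 28.93 pos [0.4972 0.2626 0.2068] jaw 41.1 F [-0.2 -0.1 -0.2] open 0.703 q6pred 23
TURN [0.8, 0.3, 46.3] SHIFT [0.0008, -0.0019, 0.0367] rows need 5.0
clamp_bar side 0.69 [206.3 296.7] [0.4897 0.2669 0.    ] [0.46]
```

View pics/s19.png

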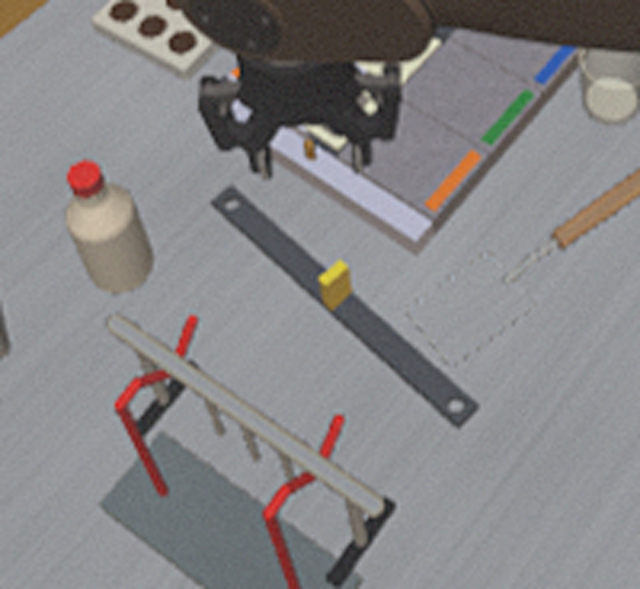

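Request:
move_arm:
  plan:
    - [[0.4,0.2,10,0,-0.001,0.01,0.06],[0.8,0.3,20,0,-0.002,0.02,0.06],[0.8,0.3,30,0.0008,-0.002,0.03,0.055],[0.8,0.3,39,0.0008,-0.002,0.037,0.05],[0.8,0.3,46.3,0.0008,-0.002,0.05,0.05]]

```text
time: 29.7
eef_pos: [0.499, 0.26, 0.1574]
tcp_rot: [0.737, 0.676, 0.001, 0.001]
contact_force: [-0.5, -0.3, 0.5]
opening: 0.588
```

```bash
python3 -c "
from h import *
rv,sh=go([.4958,.262,.018],-5.2)
im=snap('side','s20',(100,200,300,384),3.2)
"
```

```text
t 29.7 pos [0.499  0.26   0.1574] jaw -4.9 F [-0.5 -0.3  0.5] open 0.588 q6pred 23
TURN [0.1, -0.0, 0.3] SHIFT [0.0017, -0.0037, 0.1394] rows need 3.0
```

View pics/s20.png

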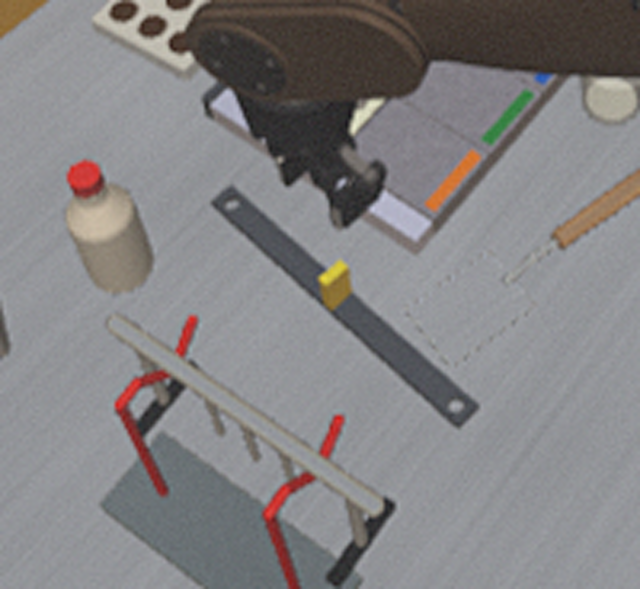

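Request:
move_arm:
  plan:
    - [[0,0,0.3,0.0017,-0.0037,0.03,0.05],[0,0,0.3,0.0017,-0.0037,0.065,0.05],[0,0,0.3,0.0017,-0.0037,0.1,0.05],[0,0,0.3,0.0017,-0.0037,0.13,0.05],[0,0,0.3,0.0017,-0.0037,0.139,0.05]]

```text
time: 30.38
eef_pos: [0.4933, 0.2604, 0.0143]
tcp_rot: [0.739, 0.674, -0.003, -0.001]
contact_force: [-0.4, 0.5, -0.1]
opening: 0.584
```

```bash
python3 -c "
from h import *
rv,sh=go([.4958,.262,.018],-5.2)
im=snap('side','s21',(100,200,300,384),3.2)
"
```

```text
t 30.38 pos [0.4933 0.2604 0.0143] jaw -5.2 F [-0.4  0.5 -0.1] open 0.584 q6pred 23
TURN [-0.3, 0.2, -0.0] SHIFT [0.0018, 0.0024, -0.0037] rows need 1.0
```

View pics/s21.png

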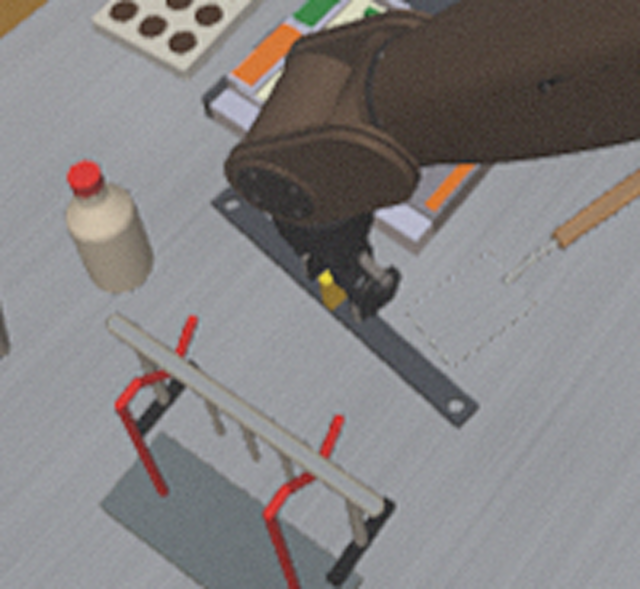

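Request:
move_arm:
  plan:
    - [[-0.3,0.2,0,0.0018,0.0024,-0.0037,0.05],[-0.3,0.2,0,0.0018,0.0024,-0.0037,0.003],[-0.3,0.2,0,0.0018,0.0024,-0.0037,0.003],[-0.3,0.2,0,0.0018,0.0024,-0.0037,0.003],[-0.3,0.2,0,0.0018,0.0024,-0.0037,0.003]]
  force: 70

```text
time: 31.05
eef_pos: [0.4967, 0.2625, 0.0193]
tcp_rot: [0.739, 0.674, 0.001, 0.0]
contact_force: [-1.2, -0.7, 5.5]
opening: 0.105
```

Request:
move_arm:
  plan:
    - [[0,0,0,0,0,0,0.003],[0,0,0,0,0,0,0.003],[0,0,0,0,0,0,0.003],[0,0,0,0,0,0,0.003],[0,0,0,0,0,0,0.003]]

```text
time: 31.68
eef_pos: [0.4967, 0.2625, 0.0193]
tcp_rot: [0.739, 0.674, 0.001, 0.0]
contact_force: [-0.4, -1.4, 1.5]
opening: 0.106
```

```bash
python3 -c "
from h import *
im=snap('side','s22',(100,200,300,384),3.2)
rv,sh=go([.4958,.262,.15],-5.2)
"
```

```text
t 31.73 pos [0.4967 0.2625 0.0193] jaw -5.2 F [-1.6  0.3  2.6] open 0.105 q6pred 23
TURN [0.1, -0.1, -0.0] SHIFT [-0.0004, -0.0005, -0.1307] rows need 3.0
```

View pics/s22.png

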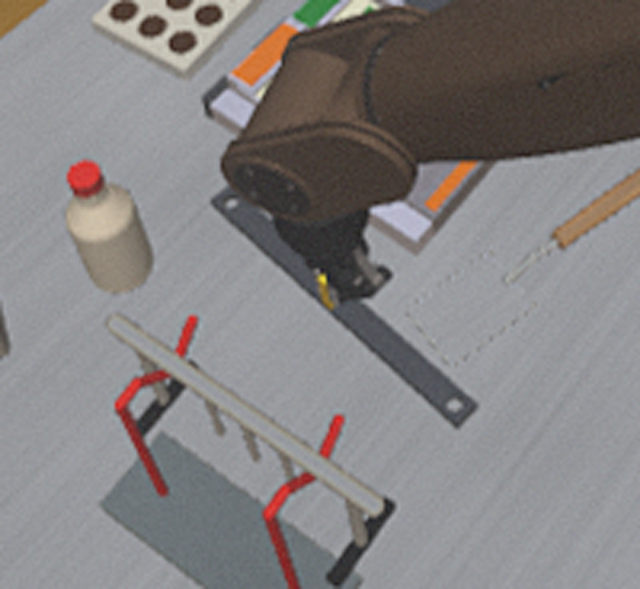

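Request:
move_arm:
  plan:
    - [[0,0,0,0,0,-0.015,0.003],[0,0,0,0,0,-0.05,0.003],[0,0,0,0,0,-0.1,0.003],[0,0,0,0,0,-0.15,0.003],[0,0,0,0,0,-0.2,0.003]]

```text
time: 32.35
eef_pos: [0.4953, 0.2619, 0.2206]
tcp_rot: [0.739, 0.674, 0.001, 0.0]
contact_force: [0.4, 0.1, -3.3]
opening: 0.108
```

```bash
python3 -c "
from h import *
rv,sh=go([.55,.14,.25],45)
"
```

```text
t 32.35 pos [0.4953 0.2619 0.2206] jaw -5.2 F [ 0.4  0.1 -3.3] open 0.108 q6pred -41
TURN [0.1, -0.0, -50.2] SHIFT [-0.1164, 0.0657, -0.0295] rows need 5.0
```

Request:
move_arm:
  plan:
    - [[0,0,0,-0.023,0.013,-0.03,0.003],[0,0,-10,-0.046,0.026,-0.03,0.003],[0,0,-20,-0.07,0.04,-0.03,0.003],[0,0,-30,-0.093,0.053,-0.03,0.003],[0,0,-40,-0.116,0.066,-0.03,0.003]]

```text
time: 32.98
eef_pos: [0.5499, 0.1395, 0.2501]
tcp_rot: [0.461, 0.887, 0.001, -0.0]
contact_force: [-0.1, -0.1, -2.4]
opening: 0.109
```

```bash
python3 -c "
from h import *
rv,sh=go([.603,.0397,.2],91.25)
"
```

```text
t 32.98 pos [0.5499 0.1395 0.2501] jaw 35.1 F [-0.1 -0.1 -2.4] open 0.109 q6pred -98
TURN [0.1, -0.0, -56.2] SHIFT [-0.1122, -0.014, 0.05] rows need 6.0
```

Request:
move_arm:
  plan:
    - [[0,0,-10,-0.022,-0.003,0,0.003],[0,0,-20,-0.045,-0.006,0,0.003],[0,0,-30,-0.067,-0.009,0,0.003],[0,0,-40,-0.09,-0.012,0.02,0.003],[0,0,-50,-0.112,-0.014,0.05,0.003]]

```text
time: 33.6
eef_pos: [0.6033, 0.0392, 0.2006]
tcp_rot: [0.04, 0.999, 0.0, 0.001]
contact_force: [-0.3, -0.1, -3.8]
opening: 0.101
```

```bash
python3 -c "
from h import *
rv,sh=go([.603,.0397,.11],91.25)
"
```

```text
t 33.6 pos [0.6033 0.0392 0.2006] jaw 85.4 F [-0.3 -0.1 -3.8] open 0.101 q6pred -97
TURN [0.1, 0.1, -5.8] SHIFT [0.0006, 0.0004, 0.0906] rows need 2.0
```

Request:
move_arm:
  plan:
    - [[0,0,-5.8,0.0006,0.0004,0.03,0.003],[0,0,-5.8,0.0006,0.0004,0.06,0.003],[0,0,-5.8,0.0006,0.0004,0.09,0.003],[0,0,-5.8,0.0006,0.0004,0.11,0.003],[0,0,-5.8,0.0006,0.0004,0.115,0.003]]

```text
time: 34.22
eef_pos: [0.6017, 0.0399, 0.0839]
tcp_rot: [-0.011, 1.0, 0.001, -0.001]
contact_force: [-0.2, 0.1, -2.9]
opening: 0.105
```

```bash
python3 -c "
from h import *
im=snap('top','t23',(180,130,320,235),5.7)
im=snap('side','s23',(150,150,310,270),5)
rv,sh=go([.603,.0397,.085],91.25)
c=get_state()['eef_pos']
R1=R.from_quat(get_state()['tcp_rot']).as_matrix()
for s in(-1,1):
  p=c+R1[:,1]*s*.138+R1[:,2]*.0193
  pt=p-R1[:,2]*.008
  print('hole bottom',np.round((proj('top',p)-[180,130]+.5)*5.7,1),np.round((proj('side',p)-[150,150]+.5)*5,1),'top face',np.round((proj('top',pt)-[180,130]+.5)*5.7,1),np.round((proj('side',pt)-[150,150]+.5)*5,1))
"
```

```text
t 34.33 pos [0.603  0.0397 0.0856] jaw 91.2 F [-0.1  0.2 -2.4] open 0.111 q6pred -97
TURN [0.0, 0.1, -0.0] SHIFT [0.0, -0.0, 0.0006] rows need 1.0
hole bottom [641.6 258.1] [520.8 160.1] top face [642.8 256.5] [520.9 151.6]
hole bottom [ 84.7 258.5] [231.8 455.3] top face [ 82.6 256.9] [230.4 447.3]
```

View pics/t23.png

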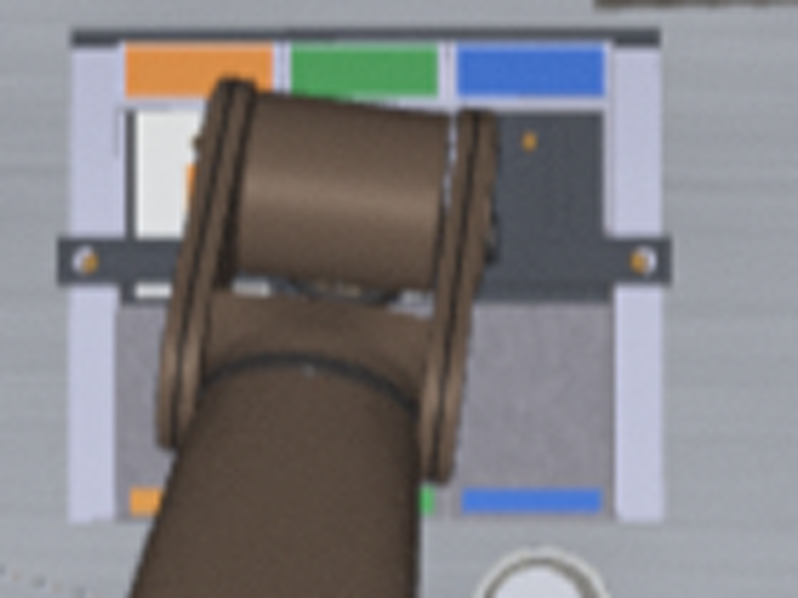

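View pics/s23.png

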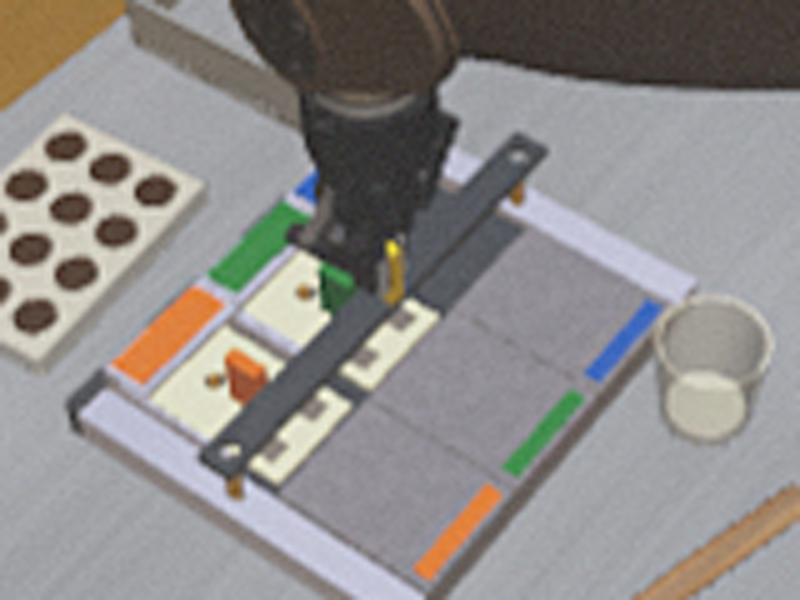

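```bash
python3 -c "
from h import *
im=read_camera('top');bgr=cv2.cvtColor(im,cv2.COLOR_RGB2BGR)
a=cv2.resize(bgr[164:188,186:210],None,fx=16,fy=16,interpolation=cv2.INTER_CUBIC);b=cv2.resize(bgr[164:188,280:304],None,fx=16,fy=16,interpolation=cv2.INTER_CUBIC)
cv2.imwrite('pics/z1.png',np.hstack([a,b]))
im=read_camera('side');bgr=cv2.cvtColor(im,cv2.COLOR_RGB2BGR)
a=cv2.resize(bgr[230:254,184:208],None,fx=16,fy=16,interpolation=cv2.INTER_CUBIC);b=cv2.resize(bgr[170:194,242:266],None,fx=16,fy=16,interpolation=cv2.INTER_CUBIC)
cv2.imwrite('pics/z2.png',np.hstack([a,b]))
print(get_state()['eef_pos'])
"
```

```text
[0.60403239 0.03966768 0.08702057]
```

View pics/z1.png

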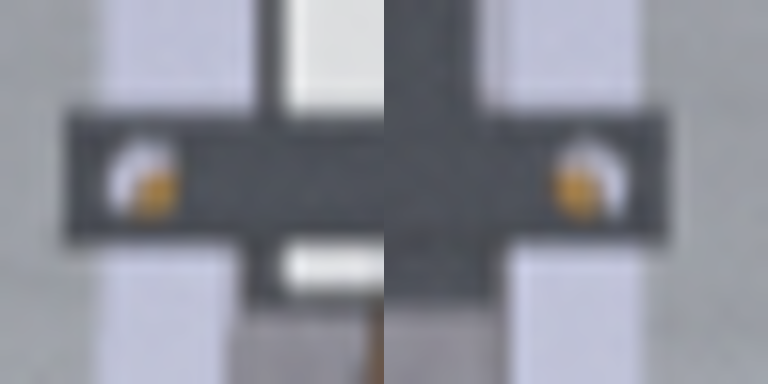

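View pics/z2.png

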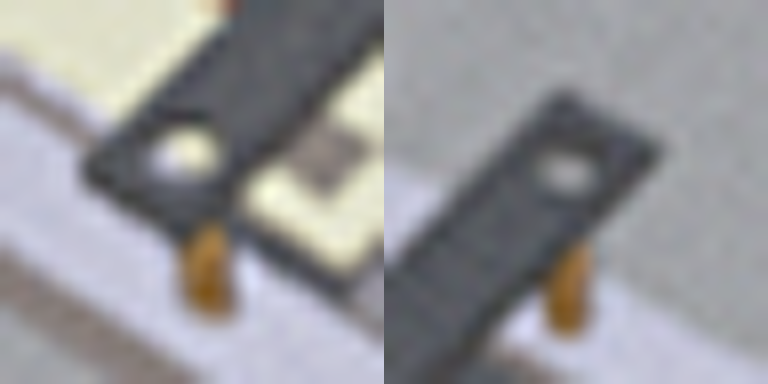

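```bash
python3 -c "
from h import *
tcp=np.array([.60403,.03967,.08702])
H=[at('top',p,.0757) for p in((194.7,174.6),(292.3,174.6))]
P=[at('top',p,.044) for p in((196.,176.),(291.45,175.9))]
S=[at('side',(130+(u+.5)/3.6-.5,120+(v+.5)/3.6-.5),.037) for u,v in((240,456),(445,244))]
SH=[at('side',p,.0747) for p in((184+187.5/16-.5,230+152.5/16-.5),(242+181.5/16-.5,170+166/16-.5))]
for n,x in(('top holes',H),('top posts',P),('side posts',S),('side holes',SH)):
  print(n,np.round(x,4).tolist(),'mid',np.round((x[0]+x[1])/2,4),'dist',np.round(np.linalg.norm((x[0]-x[1])[:2]),4),'yaw',np.round(np.degrees(np.arctan2(*(x[0]-x[1])[:2][::-1]))-90,2))
for c in ('side','top'):
  print()
print('exp post centre px from s12')
im=cv2.imread('pics/s12.png');hsv=cv2.cvtColor(im,cv2.COLOR_BGR2HSV);m=(hsv[...,0]>8)&(hsv[...,0]<24)&(hsv[...,1]>120)
n,l,s,c=cv2.connectedComponentsWithStats(m.astype(np.uint8))
for i in range(1,n):
  if s[i,4]>40 and s[i,4]<600:print(s[i],c[i])
im=cv2.imread('pics/t9.png');hsv=cv2.cvtColor(im,cv2.COLOR_BGR2HSV);m=(hsv[...,0]>8)&(hsv[...,0]<24)&(hsv[...,1]>100)
n,l,s,c=cv2.connectedComponentsWithStats(m.astype(np.uint8))
for i in range(1,n):
  if s[i,4]>40 and s[i,4]<600:print(s[i],c[i])
"
```

```text
top holes [[0.6, 0.1756, 0.0757], [0.6056, -0.0982, 0.0757]] mid [0.6028 0.0387 0.0757] dist 0.2738 yaw 1.17
top posts [[0.5991, 0.176, 0.044], [0.605, -0.0982, 0.044]] mid [0.6021 0.0389 0.044 ] dist 0.2742 yaw 1.23
side posts [[0.6015, 0.1787, 0.037], [0.6074, -0.0981, 0.037]] mid [0.6044 0.0403 0.037 ] dist 0.2768 yaw 1.22
side holes [[0.6006, 0.1786, 0.0747], [0.6077, -0.0961, 0.0747]] mid [0.6041 0.0413 0.0747] dist 0.2748 yaw 1.47


exp post centre px from s12
[441 236   7  18 101] [443.63366337 244.25742574]
[750 237  18  47 475] [758.12       257.63789474]
[745 250   7  17  41] [747.29268293 256.80487805]
[347 255   8   8  44] [350.5        258.86363636]
[223 379   7   8  46] [225.86956522 382.41304348]
[235 447   9  18 121] [239.69421488 454.95041322]
[252 590  33  22 311] [273.37299035 604.59807074]
[172 169  11  12 100] [176.97 174.77]
[316 169  10  12  92] [320.26086957 174.45652174]
[459 169  10  12  90] [463.83333333 174.08888889]
[ 76 276  11  11  86] [ 80.56976744 281.25581395]
[553 276  11  11  95] [558.15789474 280.87368421]
```

```bash
python3 -c "
from h import *
rv,sh=go([.6037,.0397,.07],91.22)
"
```

```text
t 34.42 pos [0.604  0.0397 0.087 ] jaw 91.2 F [-0.8  0.5 -2.8] open 0.106 q6pred -97
TURN [0.0, 0.3, 0.0] SHIFT [0.0004, 0.0, 0.017] rows need 1.0
```

Request:
move_arm:
  plan:
    - [[0,0.3,0,0.0003,0,0.006,0.003],[0,0.3,0,0.0003,0,0.012,0.003],[0,0.3,0,0.0003,0,0.016,0.003],[0,0.3,0,0.0003,0,0.016,0.003],[0,0.3,0,0.0003,0,0.016,0.003]]

```text
time: 35.05
eef_pos: [0.6039, 0.0396, 0.071]
tcp_rot: [-0.011, 1.0, 0.0, -0.0]
contact_force: [0.1, -0.9, -2.8]
opening: 0.105
```

```bash
python3 -c "
from h import *
rv,sh=go([.6037,.0397,.06],91.22);print(get_state()['wrist_torque'])
"
```

```text
t 35.05 pos [0.6039 0.0396 0.071 ] jaw 91.2 F [ 0.1 -0.9 -2.8] open 0.105 q6pred -97
TURN [0.0, -0.0, 0.0] SHIFT [0.0002, 0.0001, 0.011] rows need 1.0
[ 0.00574029 -0.03817265 -0.01856211]
```

Request:
move_arm:
  plan:
    - [[0,0,0,0.0001,0,0.002,0.003],[0,0,0,0.0001,0,0.004,0.003],[0,0,0,0.0001,0,0.006,0.003],[0,0,0,0.0001,0,0.008,0.003],[0,0,0,0.0001,0,0.009,0.003]]

```text
time: 35.67
eef_pos: [0.6037, 0.0396, 0.0618]
tcp_rot: [-0.011, 1.0, 0.0, -0.0]
contact_force: [-0.1, -0.5, -3.4]
opening: 0.107
```

```bash
python3 -c "
from h import *
rv,sh=go([.6037,.0397,.0457],91.22);print(get_state()['wrist_torque'])
im=snap('side','s24',(150,150,310,270),5)
"
```

```text
t 35.67 pos [0.6037 0.0396 0.0618] jaw 91.2 F [-0.1 -0.5 -3.4] open 0.107 q6pred -97
TURN [0.0, -0.0, 0.0] SHIFT [-0.0, 0.0001, 0.0161] rows need 1.0
[0.03131005 0.05923082 0.05269573]
```

View pics/s24.png

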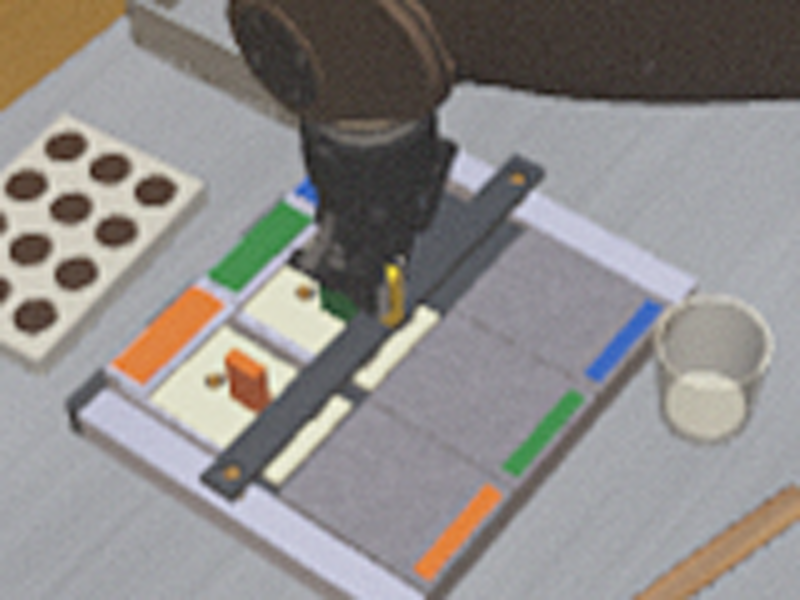

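Both posts are in the holes. Continue down.

Request:
move_arm:
  plan:
    - [[0,0,0,0,0,0.004,0.003],[0,0,0,0,0,0.008,0.003],[0,0,0,0,0,0.012,0.003],[0,0,0,0,0,0.015,0.003],[0,0,0,0,0,0.0155,0.003]]

```text
time: 36.35
eef_pos: [0.6034, 0.0397, 0.0458]
tcp_rot: [-0.011, 1.0, 0.0, -0.001]
contact_force: [-0.2, -0.7, -2.1]
opening: 0.108
```

```bash
python3 -c "
from h import *
rv,sh=go([.6037,.0397,.0457],91.22);print(get_state()['wrist_torque'])
"
```

```text
t 36.35 pos [0.6034 0.0397 0.0458] jaw 91.2 F [-0.2 -0.7 -2.1] open 0.108 q6pred -97
TURN [0.0, -0.1, 0.0] SHIFT [-0.0003, -0.0, 0.0001] rows need 1.0
[ 0.00246489 -0.01047897  0.01514379]
```

Request:
move_arm:
  plan:
    - [[0,0,0,0,0,0.0003,0.015],[0,0,0,0,0,0.0003,0.03],[0,0,0,0,0,0.0003,0.03],[0,0,0,0,0,-0.02,0.03],[0,0,0,0,0,-0.06,0.03]]

```text
time: 36.98
eef_pos: [0.6023, 0.0397, 0.1058]
tcp_rot: [-0.011, 1.0, 0.0, -0.002]
contact_force: [1.3, -0.5, 0.3]
opening: 0.353
```

Request:
move_arm:
  plan:
    - [[0,0,0,0.01,-0.01,-0.05,0.03],[0,0,0,0.03,-0.05,-0.1,0.03],[0,0,0,0.05,-0.1,-0.12,0.03],[0,0,0,0.07,-0.15,-0.12,0.03],[0,0,0,0.09,-0.2,-0.12,0.03]]

```text
time: 37.6
eef_pos: [0.5169, -0.1639, 0.2288]
tcp_rot: [-0.011, 1.0, -0.001, -0.001]
contact_force: [1.0, 0.1, -0.2]
opening: 0.351
```

```bash
python3 -c "
from h import *
im=snap('top','t25');im=snap('side','s25',(100,130,330,384),2.36)
print(get_state()['eef_pos'])
rep(['guard_bar','clamp_bar','template_green','template_orange'])
im=snap('top','t26',(60,120,320,280),3)
"
```

```text
[ 0.51603554 -0.16634653  0.22816659]
guard_bar side 0.65 [176.  329.7] [0.4354 0.4138 0.14  ] [0.34]
guard_bar top 0.84 [ 94.  235.3] [0.4269 0.4286 0.14  ] [0.65]
   tri [0.4269 0.4196 0.164 ]
clamp_bar side None
clamp_bar top 0.75 [246.2 173.8] [0.613 0.033 0.   ] [0.29]
template_green side None
template_green top 0.73 [245.7 164.6] [0.6404 0.0351 0.    ] [0.52]
template_orange side 0.56 [139.1 280.6] [0.6708 0.3438 0.    ] []
template_orange top 0.72 [213.5 160.3] [0.6513 0.1311 0.    ] []
   tri [ 0.7374  0.2218 -0.2282]
```

View pics/t26.png

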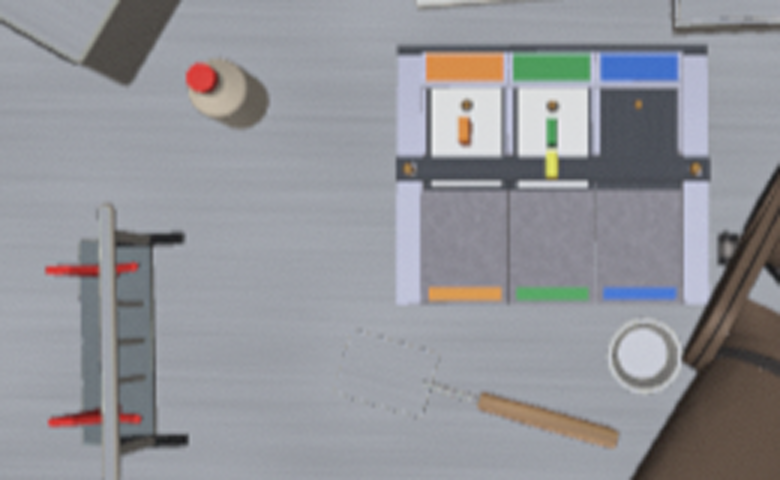

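View pics/s25.png

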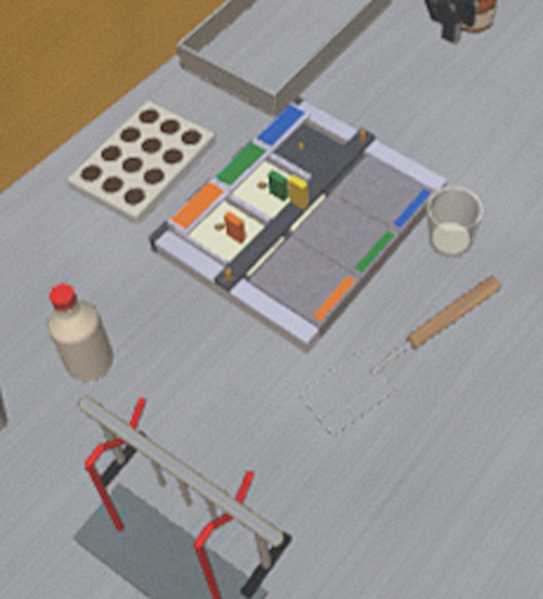

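```bash
python3 -c "
from h import *
im=read_camera('top');bgr=cv2.cvtColor(im,cv2.COLOR_RGB2BGR)
a=cv2.resize(bgr[164:188,186:210],None,fx=16,fy=16,interpolation=cv2.INTER_CUBIC);b=cv2.resize(bgr[164:188,280:304],None,fx=16,fy=16,interpolation=cv2.INTER_CUBIC)
cv2.imwrite('pics/z3.png',np.hstack([a,b]))
a=np.array([-.0213,.99977])
for z in (.034,.040,.048):
  for s in(-.152,.152):
    p=proj('top',[.6030+a[0]*s,.0393+a[1]*s,z]);o=(186,164) if s>0 else (280,164)
    print(z,s,np.round((p-o+.5)*16+(0 if s>0 else np.array([384,0])),1))
st=get_state();print(st['dq'],st['contact_force'],st['time'])
"
```

```text
0.034 -0.152 [651.3 198.8]
0.034 0.152 [ 90.9 200.2]
0.04 -0.152 [654.2 195.6]
0.04 0.152 [ 86.3 197. ]
0.048 -0.152 [658.  191.1]
0.048 0.152 [ 80.  192.5]
[-0.00430943 -0.00039419 -0.00011658 -0.00125077  0.00022387 -0.00155804] [-1.11146675 -0.40820436  0.26582136] 38.2
```

View pics/z3.png

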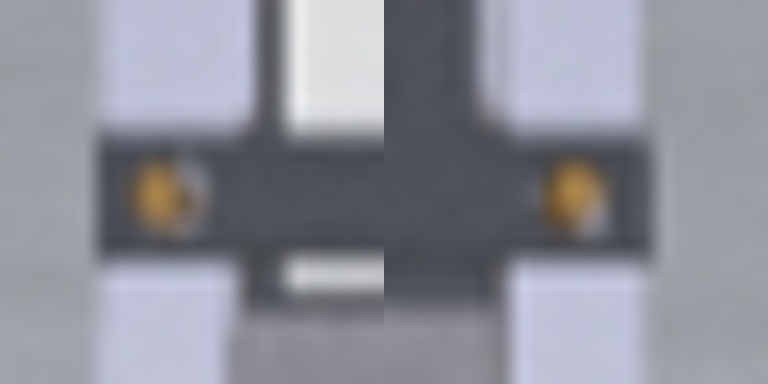

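```bash
python3 -c "
from plant import *
print(ticket.sign_off())"
```

```text
the job is handed in; nothing more can be done
None
```

The bench is set up and the job was handed in at about 38 s, with no verdict reported. The guard was lifted off and hung in both hooks. The green and orange templates were slid in under the lip onto their pins, and the clamp bar was lowered over both posts. No blue template was found on the table, so that lane is empty.

**Last checks in the camera images:**
- **Guard:** the bar lies in both troughs, with its middle measured about 164 mm up (161 mm expected).
- **Templates:** both looked flat in their own lanes with the pins showing through the holes. They went down past the pin tops without contact force.
- **Clamp bar:** both posts show through its holes. Its apparent length in the top view fits the flush height; a raised bar would look longer.
- **Bystanders and gripper:** the bottle and cup stand upright, and the part of the jar that shows is in its place. The gripper is clear of everything.

**Disagreements:** some of the networks' last readings did not fit. In the side view they missed the green template and the clamp bar, and placed the orange template at the bottle. I discarded those and relied on the pictures. I did not measure the templates' final heights separately.

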